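Hang the pail of bolts on the keeper hook

TASK

Hang the small galvanised pail of bolts on the hook of the slotted steel upright. First raise its wire bail, which is lying down on the rim, until it stands upright, with the pail still standing where it is; then lift the pail by the bail's black grip, and press the grip down past the hook's spring keeper until it is fully home in the bowl of the hook and the keeper has shut above it. Feel your way: do not tip or drag the pail, do not force or knock the hook, touch nothing else on the bench, and leave the pail hanging still.

Things in the scene. Friction and masses are not known exactly. Their poses are not given: they have to be found in the camera images.
- pail: Open galvanised pail of rusty bolts, 90 mm high, 137 mm across the rolled rim, 100 mm across the foot, 0.4 to 0.57 kg in all. Origin: centre of its underside, z up. Ears on the rim at its +y and -y carry the bail, whose pivot axis is parallel to the pail's y and 97 mm above the origin. The bail lies down on the pail's +x side.
- grip_mid (a point): Middle of the bail's grip: black plastic sleeve, 10 mm thick, 96 mm long, parallel to the pail's y, free to turn on the 5 mm wire. Its axis is 115 mm from the pivot axis: lying, it is about 85 mm above the bench with a clear gap of 41 mm to the rim; upright, 212 mm above the pail's underside. The wire slopes from the grip's ends to the ears, 66 mm either side of the middle.
- bail (a joint): Angle of the bail, rad: 0 lying on the rim on the pail's +x side (0.10 below level), 1.67 upright, 3.34 lying on the other side. It swings loosely and falls back if let go. The pail is light: pushing the grip towards the pivot or pulling it away soon tips, drags or lifts the pail, so give way along the bail to the force felt.
- post: Upright of grey slotted steel angle, 40 mm wide, 335 mm tall, screwed to the bench by a 120 mm square foot plate 8 mm thick that reaches 40 mm from the origin towards the hook. Origin: on the bench at the foot of the upright, z up. The hook points along -x of this frame, in its plane y = 0, at the end of an 8 mm wide arm.
- under_hook (a point): Point on the bench straight below the bowl of the hook, 115 mm from the upright's origin (axes as post). The bowl is a U of 8 mm bar, 18 mm wide inside. The seated grip lies across it, parallel to y, its axis straight above this point. The hook's height is not measured: it is bolted through the slots so that the seated axis is 230 to 280 mm above the bench; find it by feel or by eye.
- keeper (a joint): Spring keeper across the hook's mouth, rad: 0 shut, growing as pushed down. Hinged on the back of the U 27 mm above the seated axis (back ends at 33); closes on the inside of the tip 7 mm lower (tip flares out, ends at 37; bowl's underside is at -13). A grip coming down 3 mm inside to 12 mm outside the bowl's centre enters; about 10 N opens it to 0.7 and it slips past, 7 mm above the rigid bottom.
There are look-alikes about, which are no part of the job. What is shaped like the pail but green is not meant.

How it is judged:
On the way, in this order (a step that is already met when the one before it is completed fails the run):
1. the bail stands upright (within about 0.3 rad) while the pail still stands on the bench (value of joint bail between 1.37 and 1.97 rad and height (world z) of pail below 0.01 m), for 0.1 s.
2. the pail, off the bench, has pushed the keeper open (value of joint keeper above 0.4 rad and height (world z) of pail above 0.015 m and contact force between pail and post above 0.5 N).
At the end, for the whole second after the job is handed in: The pail hangs from the hook, clear of the bench by 15 mm or more and within 0.3 rad of upright, its grip in the bowl (within 4.5 mm of the bowl's centre line, its middle within 25 mm of the plane of the hook, no higher than 284 mm), the keeper shut (below 0.08 rad), the pail still (under 0.06 m/s) (value of joint keeper below 0.08 rad and x of grip_mid in the frame of post between -0.1195 and -0.1105 m and y of grip_mid in the frame of post between -0.025 and 0.025 m and height (world z) of grip_mid below 0.284 m and height (world z) of pail above 0.015 m and contact force between pail and post above 2 N and angle between pail's own z axis and vertical below 0.3 rad and linear speed of pail below 0.06 m/s); the robot touches nothing.
It fails at once if the pail or its bail presses or knocks the hook or its upright with more than 25 N (contact force between pail and post above 25 N).
It fails at once if the robot presses or knocks the hook or its upright with more than 15 N (contact force between any of the arm, the fingers and post above 15 N).
It fails at once if the pail is tipped by more than 0.6 rad (angle between pail's own z axis and vertical above 0.6 rad).
It fails at once if the pail is dragged more than 40 mm along the bench (distance of pail from where it was at the start of the episode above 0.04 m and height (world z) of pail below 0.003 m).
It fails at once if something else on the bench is moved by more than 20 mm (distance of any of wrench, hammer, screwdriver, jar, tin, cup, pulley from where it was at the start of the episode above 0.02 m).
It also fails if it takes over 61 s, if anything falls off the work surface, if the arm or the gripper's body presses on something with over 40 N, if the wrist force passes 120 N, or if a joint passes its speed limit or range.

ROBOT

A 7-joint arm with a two-finger parallel gripper is mounted at the origin on the work surface. World frame = base frame: x ahead of the robot, y to its left, z up, the work surface at z = 0. Lengths are in m, angles in rad, forces in N, time in s.
With the tool pointing down it reaches from about 0.4 to 0.85 m from the base axis. Payload 10.4 kg.
Tool frame: the origin (TCP) lies midway between the tips of the shut fingers; the grasp point (between the pads) lies 19 mm behind it; z points along the fingers, y is the direction in which the jaws open and shut (so a half turn about z gives the same grasp; the last joint's range is limited). The gripper opens to 85 mm and grips with 20 to 120 N. Pads are 22 mm wide; open, the fingers measure 114 mm over their backs; the gripper's body (76 mm by 85 mm) begins 54 mm behind the grasp point. The pads swing forward as they close: fully open they stand 13 mm farther back than shut.
Start: joints at [1.2, 0.332, -0.065, 1.46, 0.022, 1.35, -0.088], TCP at [0.213, -0.588, 0.211] pointing down, gripper open.
Joint ranges: [-2.6, 2.6], [-0.5, 2.12], [-1.47, 1.34], [0.16, 2.42], [-1.27, 4.41], [0.06, 2.06], [-2.6, 2.6]. Speed limits (rad/s): [2.22, 2.22, 2.79, 2.79, 3.14, 3.14, 3.14].

INTERFACE

Orientations are given as a unit quaternion [x, y, z, w].
In Python, from workcell import get_obs, camera, calibration, hand_in gives the robot as it stands.
- The arm moves only by the shell command python3 -m handwheel 'ROWS' [FORCE]. ROWS is JSON, a list of rows, each an object with "jaw": the finger opening in mm, from 0 to 85.4; "delta_pos": the shift along the tool's x, y, z scaled (see below), a list of three; "turn": the turn about the tool's z scaled (see below). In form: [{"jaw": jaw, "delta_pos": [tx, ty, tz], "turn": turn}, ...]. A call has 1 to 10 rows; each row is the pose to reach, as a shift and turn from the pose commanded when the call began, along the tool's axes at that moment, turning the shorter way round; what a row does not reach only later rows make up. The controller multiplies each number of a shift by 1 m and each number of a turn by pi rad. A row lasts 1/12 s, in which the tool goes at most 41.7 mm and 7.16 degrees, less where a joint would pass 70% of its speed; a pose out of reach is approached as far as the arm can. A call with a number of a shift or a turn outside -1 to 1 is refused whole. A call with a gripper value outside its range is refused whole. The fingers move at their own pace and stop on an object; FORCE is the grip in N (left out, the last holds). Time passes only in rows, so rows that repeat a pose let the fingers close. It gives the time, the measured TCP pose, the force and the opening at its end, in the units of the state.
- get_obs(): the state, without advancing time (a new reading comes with each control period).
- camera(name): name is "scene" or "side" or "wrist"; returns the picture (400x640x3 uint8, red, green, blue); there is no depth.
- calibration(name): a dict with "mtx" (3x3 intrinsics, pixels), "rvec" (rotation vector, rad) and "tvec" (3), from world to camera coordinates, as OpenCV has them. Camera axes: x right, y down, z forward; pixel columns grow to the right and rows downward; lengths in m; the calibration is good to about 2 mm. The wrist camera is an equidistant fisheye: a pixel r from the principal point sees the ray r / f radians off the axis. A picture is of the moment at which its call begins: read the wrist's pose just before it. calibration takes no time and is no camera call; for the wrist camera it gives the pose at the moment of the call.
- hand_in(): hands the job in, once; it reports no verdict.
The state is a dict: "clock": time; "joint_pos": joint angles; "joint_velocities": joint speeds; "tau": joint torques, N m; "position": TCP position; "ee_rot": TCP orientation; "ft_force": force on the tool from outside, world axes, zero at the start; "torque": the same for the moment, N m; "grip_width": opening from 0.0 (shut) to 1.0 (fully open).
Only numpy, scipy, OpenCV 4.12 (cv2) and the standard library are available. Lean on these libraries where they do the work, as an engineer would, in place of code of your own. Each camera call takes 0.05 s, during which the arm holds its last target.

## Working session

There is one attempt and no reset: what is moved stays moved. The work goes in short steps, Python scripts to look and compute and a shell command to move; the robot and the scene stay as the last step left them, time stands still between calls to the robot, and variables do not carry over. Pictures are saved under pics/ and viewed, and the job is handed in when it is done.

```bash
mkdir -p pics; ls
python3 - <<'E'
from workcell import *
import cv2
o=get_obs()
for k,v in o.items(): print(k,v)
for n in ['scene','side','wrist']:
    c=calibration(n); print(n,{k:(v.tolist() if hasattr(v,'tolist') else v) for k,v in c.items()})
    cv2.imwrite(f'pics/{n}0.png',camera(n)[:,:,::-1])
E
```

```text
pics
clock 0.0
joint_pos [ 1.2004366   0.33287608 -0.06469868  1.46093612  0.02158327  1.34993511
 -0.08849114]
joint_velocities [-0.00048712 -0.00124358 -0.00041279  0.00114462  0.00067671 -0.00024789
 -0.00016572]
tau [ 1.13879457e-04 -6.25450158e+01  4.91077895e-02 -3.91609383e+01
  1.62689248e-02  9.77842952e-03 -4.13823318e-05]
position [ 0.21285115 -0.58719683  0.21041581]
ee_rot [ 9.84918536e-01  1.73017178e-01 -1.52413948e-04 -7.13861299e-04]
ft_force [-0.19512536  0.4460497   0.2302188 ]
torque [-0.05283067  0.0049063   0.04057556]
grip_width 0.9970370781180449
scene {'mtx': [[418.9956325072604, 0.0, 317.46573043191194], [0.0, 418.9956325072604, 197.59071112847386], [0.0, 0.0, 1.0]], 'rvec': [1.1697550830775183, 2.0808546027378556, -1.1550804217400106], 'tvec': [0.26130516087887085, -0.07630099926373202, 1.5775193735048154]}
side {'mtx': [[364.28910749001795, 0.0, 319.3961548116592], [0.0, 364.28910749001795, 195.69435720238394], [0.0, 0.0, 1.0]], 'rvec': [0.39570936821688, -2.870147997035792, 0.9678666816977345], 'tvec': [0.5136688826640894, 0.18767332412680168, 1.0245300794727286]}
wrist {'mtx': [[309.70691628693146, 0.0, 324.11389134699317], [0.0, 309.70691628693146, 201.19439058109305], [0.0, 0.0, 1.0]], 'rvec': [-2.382711772567933, 1.6688070456624773, 0.23367318726854638], 'tvec': [-0.6231787793395271, -0.036140889117992354, 0.3797572988117113]}
```

View pics/scene0.png

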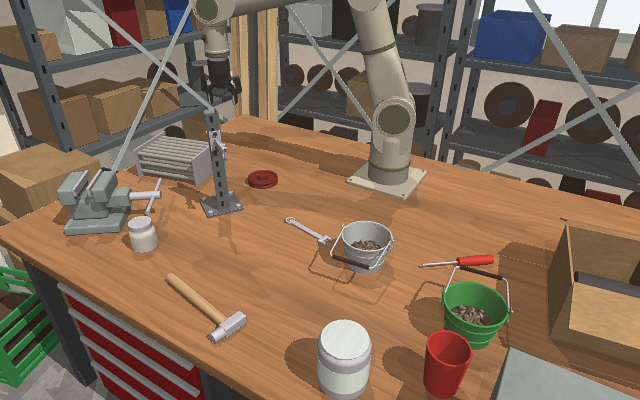

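View pics/side0.png

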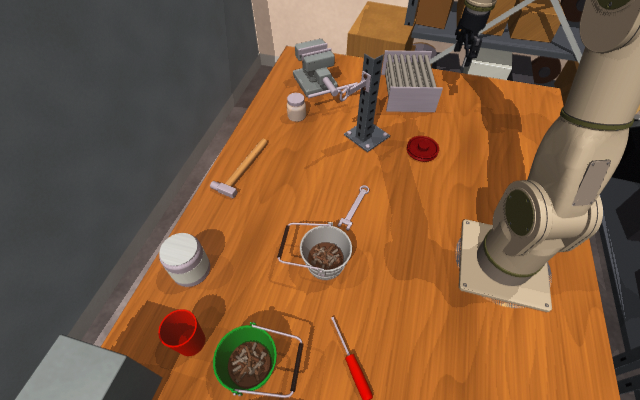

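View pics/wrist0.png

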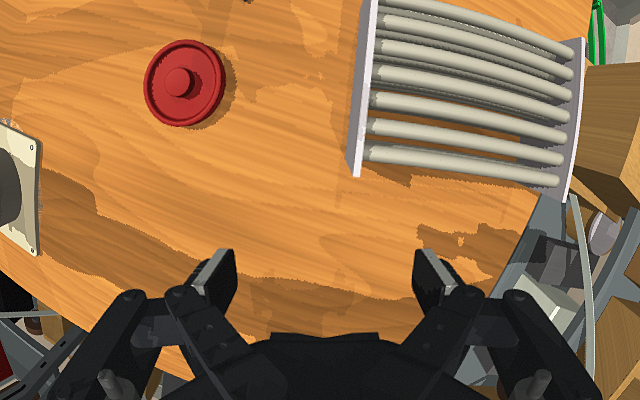

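The galvanised pail is at scene (367,245) and side (326,252). The look-alike at scene (475,312) and side (246,360) is green, so it is not meant. The post is at scene (217,160) and side (368,100). I'll enlarge these crops to confirm.

Run:
```python
import cv2,numpy as np
s=cv2.imread('pics/scene0.png');d=cv2.imread('pics/side0.png')
def c(i,x,y,w,h,f): return cv2.resize(i[y:y+h,x:x+w],None,fx=f,fy=f,interpolation=cv2.INTER_CUBIC)
a=c(s,310,205,100,75,4);b=c(d,265,205,100,75,4)
e=c(s,180,90,100,75,4);g=c(d,320,45,100,75,4)
cv2.imwrite('pics/crop0.png',np.vstack([np.hstack([a,b]),np.hstack([e,g])]))
cv2.imwrite('pics/crop1.png',np.hstack([c(s,190,120,65,100,6),c(d,330,60,65,100,6)]))
```

```text
(no output)
```

View pics/crop0.png

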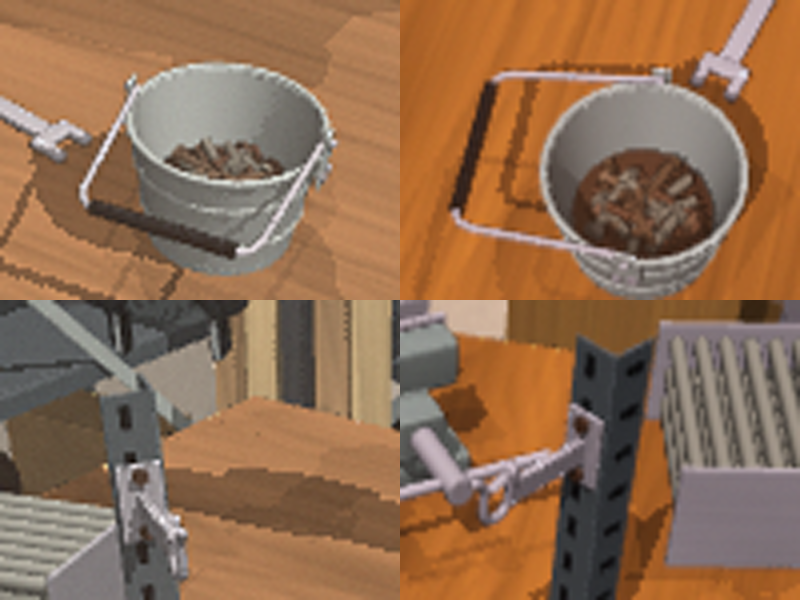

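View pics/crop1.png

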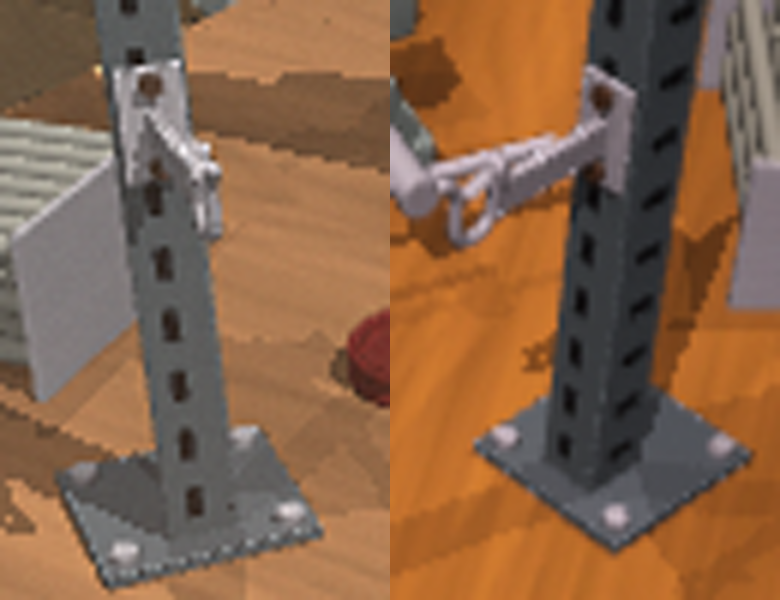

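The crop confirms it: a grey pail with the bail lying toward scene-left/side-left, and the black grip running from scene (333,257) to (370,267). The hook bowl is at scene (225,159) and side (343,100). Next I triangulate.

```bash
cat > h.py <<'E'
import numpy as np,cv2
from workcell import *
def P(n):
    c=calibration(n);R,_=cv2.Rodrigues(np.array(c['rvec']));K=np.array(c['mtx']);t=np.array(c['tvec']).reshape(3)
    return K,R,t
def ray(n,uv):
    K,R,t=P(n);u=(np.array(uv,float)-K[:2,2])/K[0,0]
    if n=='wrist':
        r=np.linalg.norm(u);d=np.array([*(u/r*np.sin(r)),np.cos(r)]) if r>0 else np.array([0,0,1.])
    else: d=np.array([*u,1.]);d/=np.linalg.norm(d)
    return -R.T@t,R.T@d
def plane(n,uv,z):
    o,d=ray(n,uv);return o+d*(z-o[2])/d[2]
def tri(a,ua,b,ub):
    o1,d1=ray(a,ua);o2,d2=ray(b,ub)
    s=np.linalg.lstsq(np.c_[d1,-d2],o2-o1,rcond=None)[0]
    p,q=o1+s[0]*d1,o2+s[1]*d2;return (p+q)/2,np.linalg.norm(p-q)
def proj(n,X):
    K,R,t=P(n);c=R@np.asarray(X,float)+t
    if n=='wrist':
        th=np.arctan2(np.hypot(c[0],c[1]),c[2]);u=c[:2]/np.hypot(c[0],c[1])*th
    else:u=c[:2]/c[2]
    return u*K[0,0]+K[:2,2]
E
python3 - <<'E'
from h import *
np.set_printoptions(precision=4,suppress=True)
s=cv2.imread('pics/scene0.png');d=cv2.imread('pics/side0.png')
ends={}
for n,i,(x,y,w,h) in [('scene',s,(325,250,50,25)),('side',d,(274,220,20,42))]:
    m=np.zeros(i.shape[:2],np.uint8);m[y:y+h,x:x+w]=(i[y:y+h,x:x+w].max(2)<75)
    k,l,st,c=cv2.connectedComponentsWithStats(m);j=1+np.argmax(st[1:,4]);ys,xs=np.where(l==j)
    p=np.c_[xs,ys].astype(float);mu=p.mean(0);v=np.linalg.svd(p-mu,full_matrices=False)[2][0];t=(p-mu)@v
    e=[mu+v*t.min(),mu+v*t.max()];e.sort(key=lambda q:q[1]);ends[n]=e;print(n,st[j],mu,e)
    z=plane(n,mu,.085);print('mid at z85',z)
for k in (0,1): print('grip end',tri('scene',ends['scene'][k],'side',ends['side'][k]))
F=lambda n,x,y:(190+x/6,120+y/6) if n=='scene' else (330+(x-390)/6,60+y/6)
print('bowl bot',tri('scene',F('scene',210,235),'side',F('side',468,240)))
for q in [(60,485),(110,588),(322,535),(255,428)]: print('plate sc',plane('scene',F('scene',*q),.006))
for q in [(475,448),(615,550),(750,455)]: print('plate sd',plane('side',F('side',*q),.006))
# rim
for n,i,box in [('scene',s,(340,218,392,253)),('side',d,(298,224,354,272))]:
    pass
E
```

```text
scene [332 255  37  15 142] [350.7042 261.9648] [array([331.9442, 256.181 ]), array([368.1979, 267.3581])]
mid at z85 [0.5957 0.1489 0.085 ]
side [278 226  11  32  98] [282.9796 241.3571] [array([287.3075, 225.8073]), array([278.7246, 256.645 ])]
mid at z85 [0.5927 0.1473 0.085 ]
grip end (array([0.598 , 0.0969, 0.0826]), np.float64(0.0006768659087654191))
grip end (array([0.5889, 0.1928, 0.083 ]), np.float64(0.0010670485780408612))
bowl bot (array([ 0.5406, -0.2876,  0.2292]), np.float64(0.0011148373191203073))
plate sc [ 0.4971 -0.4689  0.006 ]
plate sc [ 0.5581 -0.373   0.006 ]
plate sc [ 0.4596 -0.3107  0.006 ]
plate sc [ 0.3915 -0.4173  0.006 ]
plate sd [ 0.5457 -0.3774  0.006 ]
plate sd [ 0.4472 -0.3159  0.006 ]
plate sd [ 0.3838 -0.4166  0.006 ]
```

Run:
```python
from h import *
np.set_printoptions(precision=4,suppress=True)
from scipy.spatial.transform import Rotation as Ro
o=get_obs();R=Ro.from_quat(o['ee_rot']).as_matrix()
K,Rc,t=P('wrist');c=-Rc.T@t
print('cam in tool',R.T@(c-o['position']),'cam z axis in tool',R.T@Rc[2])
g=np.array([.594,.1475,.085]);yaw=.094
x=np.array([np.cos(yaw),np.sin(yaw),0]);y=np.array([-x[1],x[0],0])
pc=g-.1144*x;pc[2]=0
a=np.linspace(0,2*np.pi,60)
circ=lambda r,z:[pc+r*np.cos(k)*x+r*np.sin(k)*y+[0,0,z] for k in a]
out=[]
for n,(X,Y) in [('scene',(310,205)),('side',(265,205))]:
    i=cv2.imread(f'pics/{n}0.png')[Y:Y+75,X:X+100];i=cv2.resize(i,None,fx=4,fy=4,interpolation=cv2.INTER_CUBIC)
    def pl(pts,col):
        q=np.array([(proj(n,p)-[X,Y]+.5)*4 for p in pts]).astype(np.int32);cv2.polylines(i,[q],False,col,1)
    pl(circ(.0685,.09),(0,0,255));pl(circ(.05,0),(0,255,0))
    pv=pc+[0,0,.097]
    pl([pv+.066*y,g+.048*y,g-.048*y,pv-.066*y],(255,0,0));out.append(i)
cv2.imwrite('pics/ov.png',np.hstack(out));print(pc)
```

```text
cam in tool [ 0.0686 -0.0008 -0.1632] cam z axis in tool [-0.2712 -0.0011  0.9625]
[0.4801 0.1368 0.    ]
```

View pics/ov.png

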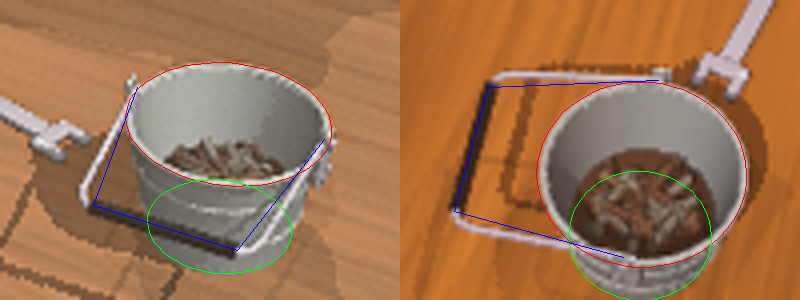

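The red rim, green foot and blue bail overlays fit in both views. The pail is at (0.480,0.137) with yaw 0.094. I'll grasp 23 mm off-centre, toward pail −y, so the hook can enter at the grip's middle.

```bash
cat >> h.py <<'E'
from scipy.spatial.transform import Rotation as Ro
def state(show=True):
    o=get_obs();R=Ro.from_quat(o['ee_rot']).as_matrix();yw=np.degrees(np.arctan2(R[1,1],R[0,1]))
    if show: print('t %.2f pos %s yawY %.2f F %s grip %.3f'%(o['clock'],np.round(o['position'],4),yw,np.round(o['ft_force'],2),o['grip_width']), 'j',np.round(o['joint_pos'],2))
    return o,R,yw
def go(*targets):
    o,R,yw=state()
    for t in targets:
        d=R.T@(np.array(t[:3])-o['position']);s='%s'%np.round(d,4)
        if len(t)>3: s+=' turn %.4f'%(-((t[3]-yw+180)%360-180)/180)
        print(t,'->',s)
E
python3 -c "
from h import *
go((.36,-.29,.33,-40),(.5962,.1246,.24,5.4))"
```

```text
t 0.15 pos [ 0.2129 -0.5873  0.2106] yawY -70.07 F [-0.08  0.39  0.34] grip 1.000 j [ 1.2   0.33 -0.06  1.46  0.02  1.35 -0.09]
(0.36, -0.29, 0.33, -40) -> [ 0.2396 -0.2295 -0.1191] turn -0.1671
(0.5962, 0.1246, 0.24, 5.4) -> [ 0.603  -0.5387 -0.0288] turn -0.4193
```

```bash
python3 -m handwheel '[{"jaw":60,"delta_pos":[0.02,-0.02,-0.03],"turn":-0.02},{"jaw":30,"delta_pos":[0.05,-0.05,-0.06],"turn":-0.05},{"jaw":30,"delta_pos":[0.08,-0.08,-0.09],"turn":-0.08},{"jaw":30,"delta_pos":[0.11,-0.11,-0.12],"turn":-0.1},{"jaw":30,"delta_pos":[0.14,-0.135,-0.12],"turn":-0.12},{"jaw":30,"delta_pos":[0.165,-0.16,-0.12],"turn":-0.14},{"jaw":30,"delta_pos":[0.19,-0.185,-0.12],"turn":-0.16},{"jaw":30,"delta_pos":[0.215,-0.21,-0.12],"turn":-0.18},{"jaw":30,"delta_pos":[0.24,-0.23,-0.12],"turn":-0.2},{"jaw":30,"delta_pos":[0.265,-0.25,-0.12],"turn":-0.22}]'
python3 -c "
from h import *
go((.5962,.1246,.20,5.4))"
```

```text
clock: 0.98
position: [0.3778, -0.2595, 0.3315]
ee_rot: [0.867, 0.498, -0.0, 0.0]
ft_force: [0.9, -1.0, 0.1]
grip_width: 0.352
t 0.98 pos [ 0.3778 -0.2595  0.3315] yawY -30.21 F [ 0.88 -0.96  0.13] grip 0.352 j [ 0.91 -0.06 -0.39  1.65 -0.02  1.55  0.  ]
(0.5962, 0.1246, 0.2, 5.4) -> [ 0.4418 -0.0046  0.1313] turn -0.1978
```

```bash
python3 -m handwheel '[{"jaw":30,"delta_pos":[0.035,0,0],"turn":-0.02},{"jaw":30,"delta_pos":[0.07,0,0],"turn":-0.04},{"jaw":30,"delta_pos":[0.11,0,0],"turn":-0.06},{"jaw":30,"delta_pos":[0.15,0,0],"turn":-0.08},{"jaw":30,"delta_pos":[0.19,0,0.01],"turn":-0.1},{"jaw":30,"delta_pos":[0.23,0,0.03],"turn":-0.12},{"jaw":30,"delta_pos":[0.27,0,0.05],"turn":-0.14},{"jaw":30,"delta_pos":[0.31,0,0.07],"turn":-0.16},{"jaw":30,"delta_pos":[0.35,0,0.09],"turn":-0.18},{"jaw":30,"delta_pos":[0.39,0,0.1],"turn":-0.2}]'
python3 -c "
from h import *
go((.5962,.1246,.16,5.4))"
```

```text
clock: 1.82
position: [0.5691, 0.0653, 0.2326]
ee_rot: [0.671, 0.741, -0.001, -0.0]
ft_force: [0.6, -1.3, 0.6]
grip_width: 0.351
t 1.82 pos [0.5691 0.0653 0.2326] yawY 5.64 F [ 0.63 -1.35  0.58] grip 0.351 j [ 0.43  0.29 -0.76  1.54  0.2   1.39 -0.24]
(0.5962, 0.1246, 0.16, 5.4) -> [0.0564 0.0329 0.0726] turn 0.0013
```

```bash
python3 -m handwheel '[{"jaw":30,"delta_pos":[0.02,0.01,0.02],"turn":0},{"jaw":30,"delta_pos":[0.04,0.025,0.04],"turn":0},{"jaw":30,"delta_pos":[0.055,0.033,0.065],"turn":0},{"jaw":30,"delta_pos":[0.0565,0.033,0.072],"turn":0.001},{"jaw":30,"delta_pos":[0.0565,0.033,0.072],"turn":0.001},{"jaw":30,"delta_pos":[0.0565,0.033,0.072],"turn":0.001}]'
python3 - <<'E'
from h import *
go((.5962,.1246,.066,5.4))
for n in ('wrist','side'): cv2.imwrite(f'pics/{n}1.png',camera(n)[:,:,::-1])
g=np.array([.594,.1475,.085]);y=np.array([-.094,.9956,0])
for k in(-.048,0,.048): print(proj('wrist',g+k*y))
E
```

```text
clock: 2.32
position: [0.5964, 0.1231, 0.1627]
ee_rot: [0.673, 0.739, -0.0, -0.0]
ft_force: [-0.5, -1.2, 0.0]
grip_width: 0.35
t 2.32 pos [0.5964 0.1231 0.1627] yawY 5.33 F [-0.49 -1.18  0.03] grip 0.350 j [ 0.3   0.43 -0.75  1.54  0.3   1.29 -0.39]
(0.5962, 0.1246, 0.066, 5.4) -> [ 0.0016 -0.      0.0967] turn -0.0004
[323.3457571  229.27710924]
[323.20122996 172.59082389]
[323.06736902 111.85073469]
```

View pics/wrist1.png

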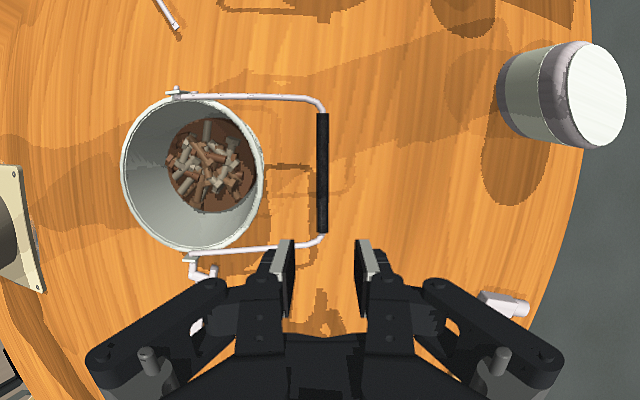

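The wrist picture shows the black grip vertical at column 322 (rows 113–234), centred between the pads (283 and 365). Descending.

```bash
python3 -m handwheel '[{"jaw":30,"delta_pos":[0.001,0,0.02],"turn":0},{"jaw":30,"delta_pos":[0.001,0,0.04],"turn":0},{"jaw":30,"delta_pos":[0.001,0,0.055],"turn":0},{"jaw":30,"delta_pos":[0.001,0,0.065],"turn":0},{"jaw":30,"delta_pos":[0.001,0,0.075],"turn":0},{"jaw":30,"delta_pos":[0.001,0,0.085],"turn":0},{"jaw":30,"delta_pos":[0.001,0,0.092],"turn":0},{"jaw":30,"delta_pos":[0.001,0,0.095],"turn":0},{"jaw":30,"delta_pos":[0.001,0,0.095],"turn":0}]'
python3 - <<'E'
from h import *
go((.5962,.1246,.066,5.4))
for n in ('wrist','side'): cv2.imwrite(f'pics/{n}2.png',camera(n)[:,:,::-1])
E
```

```text
clock: 3.17
position: [0.5963, 0.1247, 0.0671]
ee_rot: [0.673, 0.739, -0.0, -0.0]
ft_force: [-0.8, -0.1, 0.2]
grip_width: 0.349
t 3.17 pos [0.5963 0.1247 0.0671] yawY 5.34 F [-0.8  -0.14  0.19] grip 0.349 j [ 0.27  0.52 -0.72  1.64  0.37  1.13 -0.44]
(0.5962, 0.1246, 0.066, 5.4) -> [-0.0001 -0.0001  0.0011] turn -0.0003
```

View pics/wrist2.png

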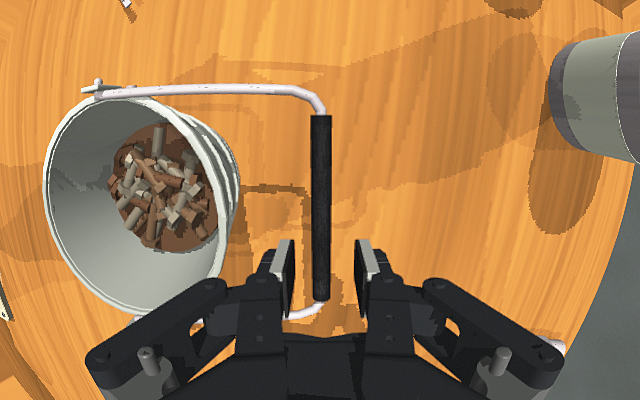

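The grip (column 321, rows 115–300) lies between the pads with clear space on both sides. Closing.

```bash
python3 -m handwheel '[{"jaw":20,"delta_pos":[0,0,0.001],"turn":0},{"jaw":14,"delta_pos":[0,0,0.001],"turn":0},{"jaw":8,"delta_pos":[0,0,0.001],"turn":0},{"jaw":4,"delta_pos":[0,0,0.001],"turn":0},{"jaw":4,"delta_pos":[0,0,0.001],"turn":0},{"jaw":4,"delta_pos":[0,0,0.001],"turn":0}]' 70
python3 - <<'E'
from h import *
state()
cv2.imwrite(f'pics/wrist3.png',camera('wrist')[:,:,::-1])
E
```

```text
clock: 3.77
position: [0.5961, 0.1249, 0.0665]
ee_rot: [0.673, 0.739, -0.0, -0.0]
ft_force: [-2.0, -0.2, 0.1]
grip_width: 0.057
t 3.77 pos [0.5961 0.1249 0.0665] yawY 5.36 F [-1.96 -0.23  0.06] grip 0.057 j [ 0.27  0.52 -0.72  1.64  0.37  1.13 -0.44]
```

View pics/wrist3.png

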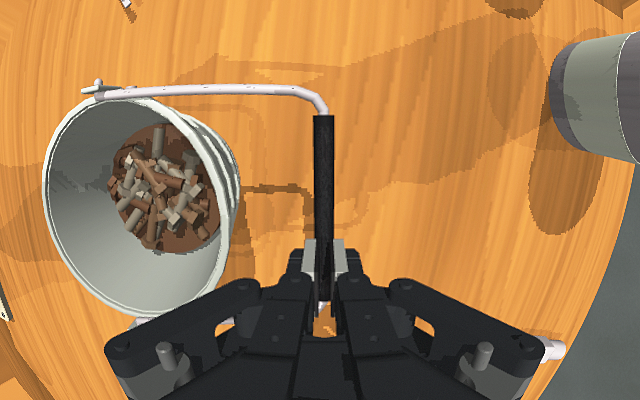

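Run:
```python
from h import *
o,R,y=state()
for d in ([-.03,0,-.019],[-.025,0,-.019],[-.011,0,-.019],[0,0,-.019],[.011,0,-.019],[.023,0,-.019],[.071,0,-.019],[.011,.005,0],[.011,-.005,0]):
    print(d,proj('wrist',o['position']+R@np.array(d)))
i=cv2.imread('pics/wrist3.png')[215:335,250:400];cv2.imwrite('pics/c3.png',cv2.resize(i,None,fx=5,fy=5,interpolation=cv2.INTER_CUBIC))
```

```text
t 3.82 pos [0.5962 0.1249 0.0665] yawY 5.36 F [-2.33 -0.15 -0.23] grip 0.059 j [ 0.27  0.52 -0.72  1.64  0.37  1.13 -0.44]
[-0.03, 0, -0.019] [324.81356678 303.45332752]
[-0.025, 0, -0.019] [324.82863814 296.06480445]
[-0.011, 0, -0.019] [324.87140434 274.10150128]
[0, 0, -0.019] [324.90523431 255.51911702]
[0.011, 0, -0.019] [324.93880677 235.79607492]
[0.023, 0, -0.019] [324.97455074 213.05782045]
[0.071, 0, -0.019] [325.09397532 113.25912544]
[0.011, 0.005, 0] [333.76360737 223.01621547]
[0.011, -0.005, 0] [315.89510248 223.01205538]
```

View pics/c3.png

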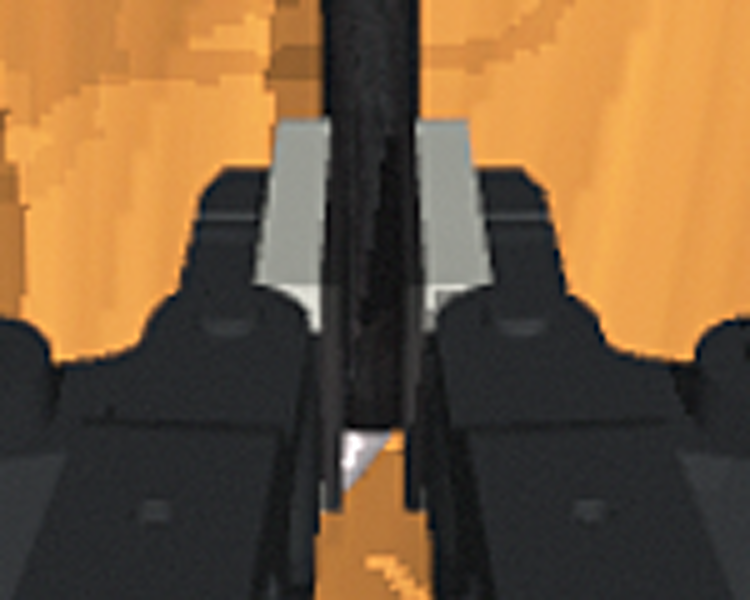

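The crop shows the sleeve held squarely between both pads, so the opening reading of 5 mm comes from pad or finger compliance. Here is the arc table.

Run:
```python
import numpy as np
th=np.linspace(0,1.67,41);a=th-.1
y=.115*(np.cos(a)-np.cos(.1));z=-.115*(np.sin(a)+np.sin(.1))
for k in range(4):
    i=10*k
    print([(round(y[i+j]-y[i],4),round(z[i+j]-z[i],4)) for j in range(1,11)])
```

```text
[(np.float64(0.0004), np.float64(-0.0048)), (np.float64(0.0006), np.float64(-0.0096)), (np.float64(0.0005), np.float64(-0.0144)), (np.float64(0.0003), np.float64(-0.0192)), (np.float64(-0.0001), np.float64(-0.024)), (np.float64(-0.0007), np.float64(-0.0287)), (np.float64(-0.0015), np.float64(-0.0335)), (np.float64(-0.0026), np.float64(-0.0381)), (np.float64(-0.0038), np.float64(-0.0428)), (np.float64(-0.0052), np.float64(-0.0474))]
[(np.float64(-0.0016), np.float64(-0.0045)), (np.float64(-0.0034), np.float64(-0.009)), (np.float64(-0.0053), np.float64(-0.0134)), (np.float64(-0.0075), np.float64(-0.0177)), (np.float64(-0.0098), np.float64(-0.0219)), (np.float64(-0.0123), np.float64(-0.026)), (np.float64(-0.015), np.float64(-0.03)), (np.float64(-0.0178), np.float64(-0.0338)), (np.float64(-0.0208), np.float64(-0.0376)), (np.float64(-0.0239), np.float64(-0.0412))]
[(np.float64(-0.0033), np.float64(-0.0035)), (np.float64(-0.0067), np.float64(-0.0068)), (np.float64(-0.0103), np.float64(-0.0101)), (np.float64(-0.014), np.float64(-0.0131)), (np.float64(-0.0178), np.float64(-0.016)), (np.float64(-0.0218), np.float64(-0.0187)), (np.float64(-0.0258), np.float64(-0.0213)), (np.float64(-0.03), np.float64(-0.0237)), (np.float64(-0.0343), np.float64(-0.0259)), (np.float64(-0.0386), np.float64(-0.028))]
[(np.float64(-0.0044), np.float64(-0.0019)), (np.float64(-0.0089), np.float64(-0.0035)), (np.float64(-0.0135), np.float64(-0.005)), (np.float64(-0.0181), np.float64(-0.0063)), (np.float64(-0.0228), np.float64(-0.0074)), (np.float64(-0.0275), np.float64(-0.0083)), (np.float64(-0.0323), np.float64(-0.009)), (np.float64(-0.037), np.float64(-0.0095)), (np.float64(-0.0418), np.float64(-0.0098)), (np.float64(-0.0466), np.float64(-0.0099))]
```

```bash
python3 -m handwheel '[{"jaw":4,"delta_pos":[0,0.0004,-0.0048],"turn":0},{"jaw":4,"delta_pos":[0,0.0006,-0.0096],"turn":0},{"jaw":4,"delta_pos":[0,0.0005,-0.0144],"turn":0},{"jaw":4,"delta_pos":[0,0.0003,-0.0192],"turn":0},{"jaw":4,"delta_pos":[0,-0.0001,-0.024],"turn":0},{"jaw":4,"delta_pos":[0,-0.0007,-0.0287],"turn":0},{"jaw":4,"delta_pos":[0,-0.0007,-0.0287],"turn":0}]'
python3 - <<'E'
from h import *
state()
cv2.imwrite(f'pics/side4.png',camera('side')[:,:,::-1])
E
```

```text
clock: 4.4
position: [0.5962, 0.1249, 0.0966]
ee_rot: [0.673, 0.739, 0.001, 0.001]
ft_force: [-1.8, 0.7, -0.7]
grip_width: 0.061
t 4.40 pos [0.5962 0.1249 0.0966] yawY 5.35 F [-1.82  0.74 -0.67] grip 0.061 j [ 0.28  0.49 -0.73  1.61  0.34  1.18 -0.43]
```

View pics/side4.png

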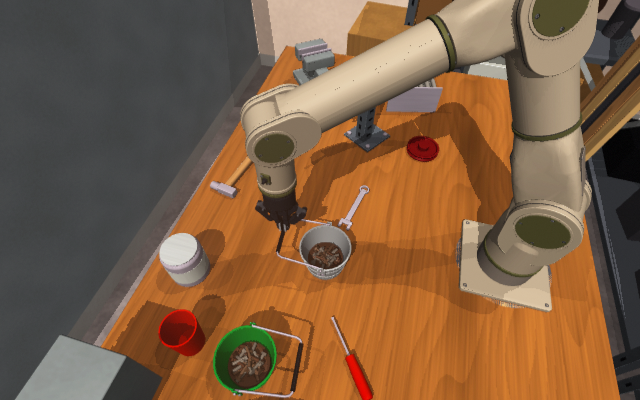

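The bail is following and the pail has not moved. The pull along the bail is about 2 N, so I'll give way 1 mm.

```bash
python3 -m handwheel '[{"jaw":4,"delta_pos":[0,-0.001,-0.0048],"turn":0},{"jaw":4,"delta_pos":[0,-0.003,-0.0094],"turn":0},{"jaw":4,"delta_pos":[0,-0.0041,-0.0141],"turn":0},{"jaw":4,"delta_pos":[0,-0.0055,-0.0187],"turn":0},{"jaw":4,"delta_pos":[0,-0.0071,-0.0232],"turn":0},{"jaw":4,"delta_pos":[0,-0.0089,-0.0277],"turn":0},{"jaw":4,"delta_pos":[0,-0.0108,-0.0321],"turn":0},{"jaw":4,"delta_pos":[0,-0.013,-0.0364],"turn":0},{"jaw":4,"delta_pos":[0,-0.0153,-0.0406],"turn":0},{"jaw":4,"delta_pos":[0,-0.0178,-0.0447],"turn":0}]'
python3 -c "
from h import *
state()"
```

```text
clock: 5.28
position: [0.578, 0.123, 0.1405]
ee_rot: [0.673, 0.739, 0.0, 0.0]
ft_force: [0.8, -0.3, 0.5]
grip_width: 0.052
t 5.28 pos [0.578  0.123  0.1405] yawY 5.34 F [ 0.82 -0.3   0.49] grip 0.052 j [ 0.32  0.41 -0.76  1.61  0.29  1.24 -0.4 ]
```

```bash
python3 -m handwheel '[{"jaw":4,"delta_pos":[0,-0.0025,-0.004],"turn":0},{"jaw":4,"delta_pos":[0,-0.0053,-0.0078],"turn":0},{"jaw":4,"delta_pos":[0,-0.0083,-0.0116],"turn":0},{"jaw":4,"delta_pos":[0,-0.0114,-0.0152],"turn":0},{"jaw":4,"delta_pos":[0,-0.0147,-0.0187],"turn":0},{"jaw":4,"delta_pos":[0,-0.0181,-0.022],"turn":0},{"jaw":4,"delta_pos":[0,-0.0217,-0.0253],"turn":0},{"jaw":4,"delta_pos":[0,-0.0254,-0.0283],"turn":0},{"jaw":4,"delta_pos":[0,-0.0292,-0.0312],"turn":0},{"jaw":4,"delta_pos":[0,-0.0332,-0.0339],"turn":0}]'
python3 -c "
from h import *
o,R,y=state();p=o['position']-np.array([.4801,.1368,.078]);u=p@np.array([.9956,.094,0]);print('ang',np.arctan2(p[2],u)+.1,'r',np.hypot(u,p[2]))"
```

```text
clock: 6.12
position: [0.5449, 0.1199, 0.1744]
ee_rot: [0.673, 0.739, 0.0, 0.0]
ft_force: [2.3, -0.8, 2.3]
grip_width: 0.06
t 6.12 pos [0.5449 0.1199 0.1744] yawY 5.34 F [ 2.32 -0.76  2.25] grip 0.060 j [ 0.37  0.3  -0.79  1.66  0.22  1.27 -0.37]
ang 1.0926208646177629 r 0.11507596510530815
```

```bash
python3 -m handwheel '[{"jaw":4,"delta_pos":[0,-0.0036,-0.0033],"turn":0},{"jaw":4,"delta_pos":[0,-0.0077,-0.0058],"turn":0},{"jaw":4,"delta_pos":[0,-0.012,-0.008],"turn":0},{"jaw":4,"delta_pos":[0,-0.0163,-0.0101],"turn":0},{"jaw":4,"delta_pos":[0,-0.0207,-0.012],"turn":0},{"jaw":4,"delta_pos":[0,-0.0252,-0.0136],"turn":0},{"jaw":4,"delta_pos":[0,-0.0298,-0.0151],"turn":0},{"jaw":4,"delta_pos":[0,-0.0344,-0.0164],"turn":0}]'
python3 -c "
from h import *
o,R,y=state();p=o['position']-np.array([.4801,.1368,.078]);u=p@np.array([.9956,.094,0]);print('ang',np.arctan2(p[2],u)+.1,'r',np.hypot(u,p[2]))"
```

```text
clock: 6.78
position: [0.5101, 0.1167, 0.1902]
ee_rot: [0.673, 0.739, -0.0, -0.0]
ft_force: [-0.8, -0.9, -3.1]
grip_width: 0.059
t 6.78 pos [0.5101 0.1167 0.1902] yawY 5.35 F [-0.81 -0.88 -3.12] grip 0.059 j [ 0.41  0.2  -0.81  1.72  0.15  1.28 -0.34]
ang 1.4267194863428438 r 0.11560848416647987
```

```bash
python3 -m handwheel '[{"jaw":4,"delta_pos":[0,-0.0045,-0.0006],"turn":0},{"jaw":4,"delta_pos":[0,-0.009,-0.0013],"turn":0},{"jaw":4,"delta_pos":[0,-0.0135,-0.002],"turn":0},{"jaw":4,"delta_pos":[0,-0.018,-0.0023],"turn":0},{"jaw":4,"delta_pos":[0,-0.0225,-0.0026],"turn":0},{"jaw":4,"delta_pos":[0,-0.0265,-0.0027],"turn":0},{"jaw":4,"delta_pos":[0,-0.028,-0.0027],"turn":0},{"jaw":4,"delta_pos":[0,-0.028,-0.0027],"turn":0},{"jaw":4,"delta_pos":[0,-0.028,-0.0027],"turn":0}]'
python3 - <<'E'
from h import *
o,R,y=state();p=o['position']-np.array([.4801,.1368,.078]);u=p@np.array([.9956,.094,0]);print('ang',np.arctan2(p[2],u)+.1,'r',np.hypot(u,p[2]))
a=camera('scene')[:,:,::-1];b=camera('side')[:,:,::-1]
cv2.imwrite('pics/up.png',cv2.resize(np.hstack([a[150:300,280:430],b[150:300,250:400]]),None,fx=2.6,fy=2.6,interpolation=cv2.INTER_CUBIC))
E
```

```text
clock: 7.53
position: [0.483, 0.1142, 0.1935]
ee_rot: [0.673, 0.739, 0.0, 0.0]
ft_force: [0.6, -0.7, 5.8]
grip_width: 0.057
t 7.53 pos [0.483  0.1142 0.1935] yawY 5.34 F [ 0.63 -0.67  5.77] grip 0.057 j [ 0.45  0.13 -0.82  1.78  0.1   1.27 -0.3 ]
ang 1.6643087970814288 r 0.1155218659331698
```

View pics/up.png

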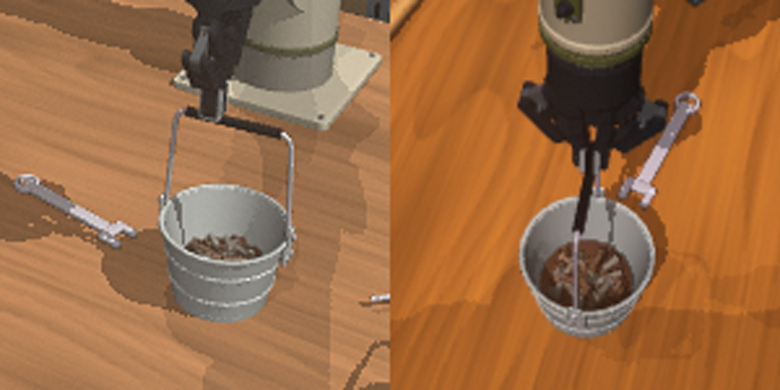

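The bail stands upright (~1.66 rad) and the pail is still on its spot. Gripping firmly and lifting.

```bash
python3 -m handwheel '[{"jaw":0,"delta_pos":[0,-0.0,0],"turn":0},{"jaw":0,"delta_pos":[0,0,0],"turn":0},{"jaw":0,"delta_pos":[0,0,-0.003],"turn":0},{"jaw":0,"delta_pos":[0,0,-0.007],"turn":0},{"jaw":0,"delta_pos":[0,0,-0.012],"turn":0},{"jaw":0,"delta_pos":[0,0,-0.018],"turn":0},{"jaw":0,"delta_pos":[0,0,-0.025],"turn":0},{"jaw":0,"delta_pos":[0,0,-0.03],"turn":0},{"jaw":0,"delta_pos":[0,0,-0.033],"turn":0},{"jaw":0,"delta_pos":[0,0,-0.034],"turn":0}]' 115
python3 - <<'E'
from h import *
o,R,y=state();print(o['torque'])
a=camera('scene')[:,:,::-1];b=camera('side')[:,:,::-1]
cv2.imwrite('pics/up2.png',cv2.resize(np.hstack([a[120:270,280:430],b[150:300,250:400]]),None,fx=2.6,fy=2.6,interpolation=cv2.INTER_CUBIC))
E
```

```text
clock: 8.47
position: [0.4831, 0.1142, 0.2276]
ee_rot: [0.673, 0.739, 0.0, 0.0]
ft_force: [0.0, -0.1, 1.2]
grip_width: 0.0
t 8.47 pos [0.4831 0.1142 0.2276] yawY 5.34 F [ 0.   -0.06  1.23] grip 0.000 j [ 0.45  0.1  -0.82  1.73  0.08  1.34 -0.28]
[-0.03201109  0.05089044  0.01522434]
```

View pics/up2.png

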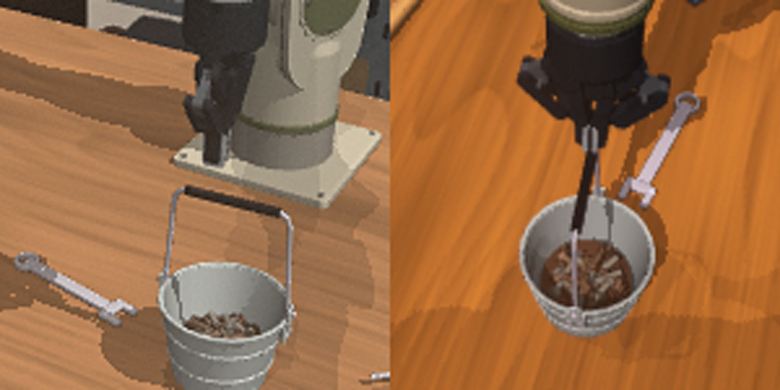

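The sleeve slipped out downward when squeezed harder, because it sat too near the pad tips. The bail still stands, so I'll locate it and regrasp at once, deeper in the pads.

Run:
```python
from h import *
a,_=tri('scene',(351.9,193.8),'side',(328.1,208.5));b,_=tri('scene',(387.7,201.9),'side',(321.9,238.5));print(a,b,_,(a+b)/2)
w=camera('wrist')[:,:,::-1];cv2.imwrite('pics/w5.png',w)
s=camera('scene')[:,:,::-1];d=camera('side')[:,:,::-1]
cv2.imwrite('pics/up3.png',cv2.resize(np.hstack([s[150:250,310:410],d[170:270,270:370]]),None,fx=4,fy=4,interpolation=cv2.INTER_CUBIC))
for z in(.212,.2): print(proj('wrist',[.480-.0,.137,z]))
o,R,y=state()
```

```text
[0.48554717 0.09090912 0.20431013] [0.47668734 0.18280881 0.20844388] 0.00258997706445973 [0.48111725 0.13685897 0.206377  ]
[323.88692091 195.56518667]
[323.89540768 190.75080023]
t 8.72 pos [0.4827 0.1141 0.2267] yawY 5.35 F [-0.99  0.08 -0.21] grip -0.001 j [ 0.45  0.1  -0.82  1.73  0.08  1.34 -0.28]
```

View pics/w5.png

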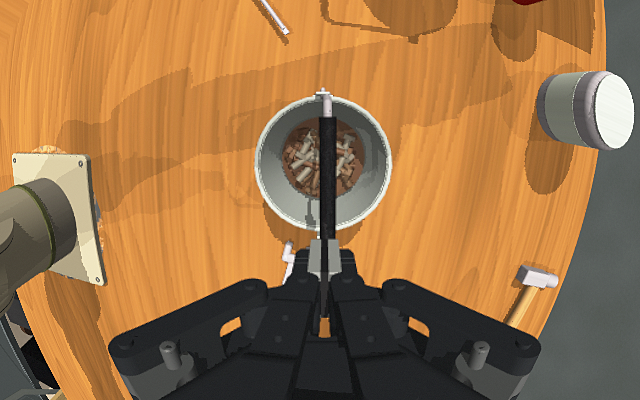

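View pics/up3.png

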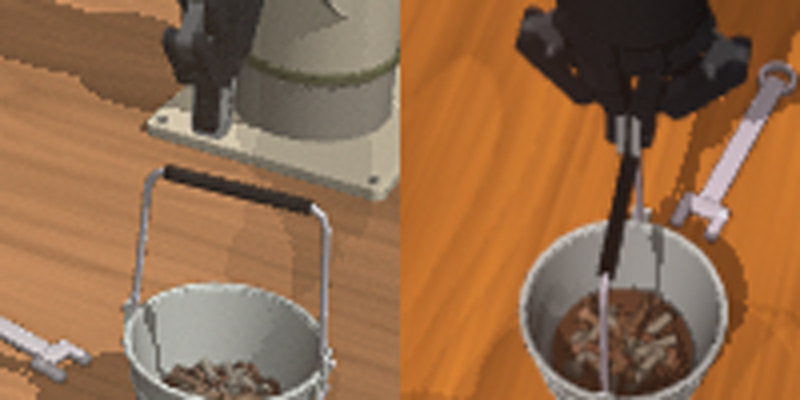

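The bail is still almost upright: the sleeve is at wrist column 327 against 324, leaning about 1–2 mm. Opening, coming down around it and closing.

```bash
python3 -m handwheel '[{"jaw":50,"delta_pos":[0,0.002,0],"turn":0},{"jaw":50,"delta_pos":[0,0.003,0.0],"turn":0},{"jaw":50,"delta_pos":[0,0.004,0.012],"turn":0},{"jaw":50,"delta_pos":[0,0.005,0.03],"turn":0},{"jaw":40,"delta_pos":[0,0.005,0.04],"turn":0},{"jaw":25,"delta_pos":[0,0.005,0.04],"turn":0},{"jaw":14,"delta_pos":[0,0.005,0.04],"turn":0}]' 50
python3 - <<'E'
from h import *
w=camera('wrist')[:,:,::-1];cv2.imwrite('pics/w6.png',w)
o,R,y=state()
E
```

```text
clock: 9.3
position: [0.4874, 0.1146, 0.1864]
ee_rot: [0.673, 0.739, -0.0, -0.001]
ft_force: [-0.3, -0.6, 0.1]
grip_width: 0.195
t 9.35 pos [0.4878 0.1148 0.1871] yawY 5.36 F [-0.41  0.61  0.85] grip 0.167 j [ 0.44  0.15 -0.82  1.78  0.11  1.26 -0.31]
```

View pics/w6.png

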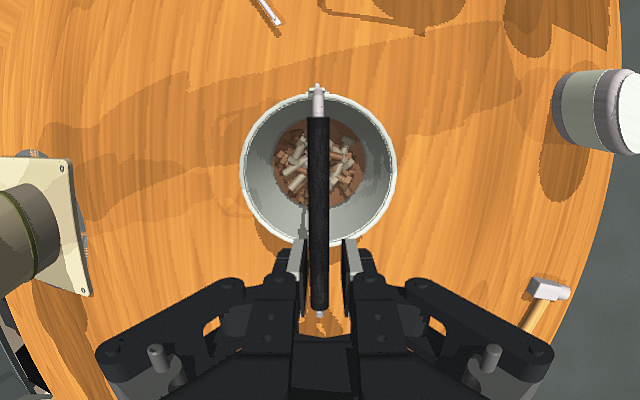

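The sleeve (column 317) is between the pads at 14 mm opening. Closing gently.

```bash
python3 -m handwheel '[{"jaw":11,"delta_pos":[0,-0.003,0],"turn":0},{"jaw":8,"delta_pos":[0,-0.005,0.0],"turn":0},{"jaw":4,"delta_pos":[0,-0.005,0],"turn":0},{"jaw":4,"delta_pos":[0,-0.005,0],"turn":0},{"jaw":4,"delta_pos":[0,-0.005,0],"turn":0}]' 60
python3 - <<'E'
from h import *
w=camera('wrist')[:,:,::-1];cv2.imwrite('pics/w7.png',cv2.resize(w[215:335,250:400],None,fx=5,fy=5,interpolation=cv2.INTER_CUBIC))
o,R,y=state()
i=camera('side')[:,:,::-1];cv2.imwrite('pics/s7.png',cv2.resize(i[150:250,270:390],None,fx=5,fy=5,interpolation=cv2.INTER_CUBIC))
E
```

```text
clock: 9.77
position: [0.4833, 0.1143, 0.1877]
ee_rot: [0.673, 0.739, 0.001, 0.001]
ft_force: [-0.0, 0.9, 6.0]
grip_width: 0.084
t 9.82 pos [0.4834 0.1143 0.1877] yawY 5.35 F [ 0.8  -0.15  6.36] grip 0.081 j [ 0.44  0.13 -0.82  1.79  0.1   1.26 -0.31]
```

View pics/w7.png

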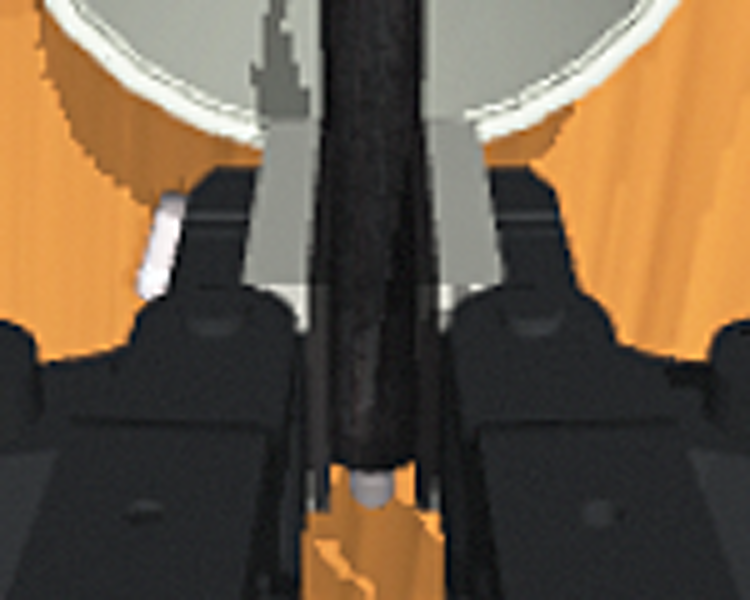

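View pics/s7.png

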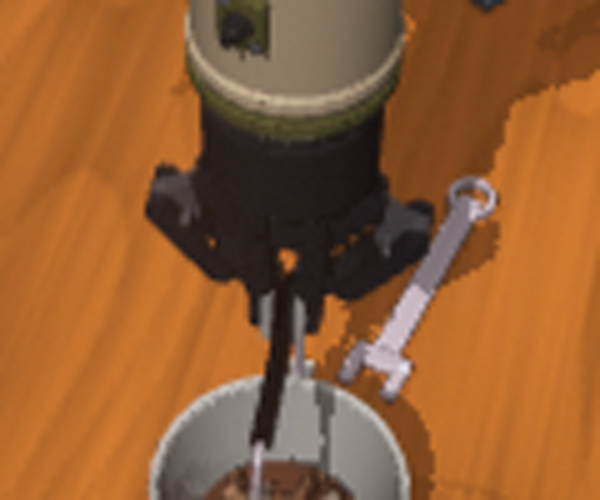

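Reading 0.081 with Fz +6 N means the pads still wedge the sleeve downward a little. I'll go 5 mm deeper before lifting.

```bash
python3 -m handwheel '[{"jaw":18,"delta_pos":[0,0,0],"turn":0},{"jaw":18,"delta_pos":[0,0,0.003],"turn":0},{"jaw":14,"delta_pos":[0,0,0.005],"turn":0},{"jaw":8,"delta_pos":[0,0,0.005],"turn":0},{"jaw":5,"delta_pos":[0,0,0.005],"turn":0},{"jaw":5,"delta_pos":[0,0,0.005],"turn":0},{"jaw":5,"delta_pos":[0,0,0.005],"turn":0}]' 60
python3 - <<'E'
from h import *
o,R,y=state();print(o['torque'])
E
python3 -m handwheel '[{"jaw":5,"delta_pos":[0,0,0],"turn":0},{"jaw":5,"delta_pos":[0,0,0],"turn":0}]' 60
```

```text
clock: 10.45
position: [0.4824, 0.1141, 0.1815]
ee_rot: [0.673, 0.739, -0.0, -0.0]
ft_force: [0.5, -0.2, -5.0]
grip_width: 0.087
t 10.45 pos [0.4824 0.1141 0.1815] yawY 5.35 F [ 0.55 -0.16 -5.04] grip 0.087 j [ 0.44  0.14 -0.82  1.8   0.11  1.25 -0.31]
[ 0.01681905  0.01172569 -0.02187987]
clock: 10.62
position: [0.4826, 0.1141, 0.1817]
ee_rot: [0.673, 0.739, -0.0, -0.0]
ft_force: [0.7, 0.6, -4.7]
grip_width: 0.088
```

The wedge has now reversed: the grip draws the sleeve in, Fz −5 N. A small test lift.

```bash
python3 -m handwheel '[{"jaw":4,"delta_pos":[0,0,-0.002],"turn":0},{"jaw":4,"delta_pos":[0,0,-0.004],"turn":0},{"jaw":4,"delta_pos":[0,0,-0.007],"turn":0},{"jaw":4,"delta_pos":[0,0,-0.01],"turn":0},{"jaw":4,"delta_pos":[0,0,-0.012],"turn":0},{"jaw":4,"delta_pos":[0,0,-0.013],"turn":0},{"jaw":4,"delta_pos":[0,0,-0.013],"turn":0},{"jaw":4,"delta_pos":[0,0,-0.013],"turn":0}]' 70
python3 - <<'E'
from h import *
o,R,y=state();print(o['torque'])
a=camera('scene')[:,:,::-1];b=camera('side')[:,:,::-1]
cv2.imwrite('pics/up8.png',cv2.resize(np.hstack([a[130:280,290:440],b[150:300,250:400]]),None,fx=2.6,fy=2.6,interpolation=cv2.INTER_CUBIC))
E
```

```text
clock: 11.28
position: [0.4829, 0.1141, 0.195]
ee_rot: [0.673, 0.739, 0.0, 0.0]
ft_force: [-0.5, -0.5, -5.1]
grip_width: 0.086
t 11.28 pos [0.4829 0.1141 0.195 ] yawY 5.35 F [-0.46 -0.48 -5.13] grip 0.086 j [ 0.45  0.13 -0.82  1.78  0.1   1.27 -0.3 ]
[-0.06466481 -0.03317732  0.02359652]
```

View pics/up8.png

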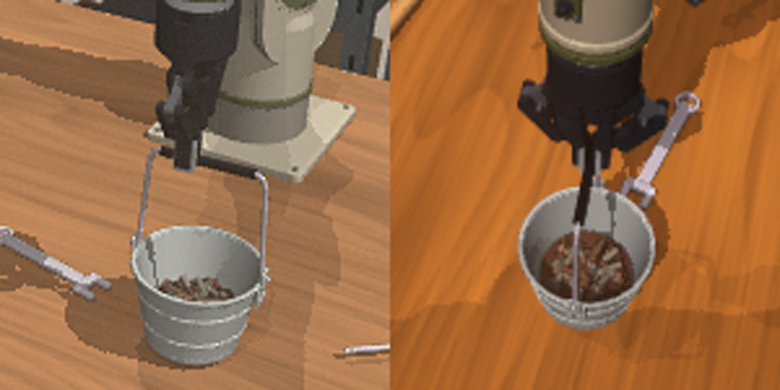

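The pail is lifted ~13 mm and hangs level (Fz −5.1 N). Raising to carry height.

```bash
python3 -m handwheel '[{"jaw":4,"delta_pos":[0,0,-0.005],"turn":0},{"jaw":4,"delta_pos":[0,0,-0.015],"turn":0},{"jaw":4,"delta_pos":[0,0,-0.03],"turn":0},{"jaw":4,"delta_pos":[0,0,-0.045],"turn":0},{"jaw":4,"delta_pos":[0,0,-0.06],"turn":0},{"jaw":4,"delta_pos":[0,0,-0.075],"turn":0},{"jaw":4,"delta_pos":[0,0,-0.09],"turn":0},{"jaw":4,"delta_pos":[0,0,-0.105],"turn":0},{"jaw":4,"delta_pos":[0,0,-0.115],"turn":0},{"jaw":4,"delta_pos":[0,0,-0.12],"turn":0}]'
python3 - <<'E'
from h import *
o,R,y=state();print(o['torque'])
a=camera('scene')[:,:,::-1];b=camera('side')[:,:,::-1]
cv2.imwrite('pics/sc9.png',a);cv2.imwrite('pics/sd9.png',b)
cv2.imwrite('pics/hk9.png',np.hstack([cv2.resize(a[100:220,190:255],None,fx=5,fy=5,interpolation=cv2.INTER_CUBIC),cv2.resize(b[50:170,325:400],None,fx=5,fy=5,interpolation=cv2.INTER_CUBIC)]))
E
```

```text
clock: 12.22
position: [0.4833, 0.1145, 0.3169]
ee_rot: [0.673, 0.739, 0.001, 0.001]
ft_force: [0.8, -0.6, -4.5]
grip_width: 0.086
t 12.22 pos [0.4833 0.1145 0.3169] yawY 5.36 F [ 0.76 -0.56 -4.52] grip 0.086 j [ 0.46  0.06 -0.81  1.58  0.05  1.52 -0.26]
[-0.05008832 -0.0292566  -0.01963722]
```

View pics/hk9.png

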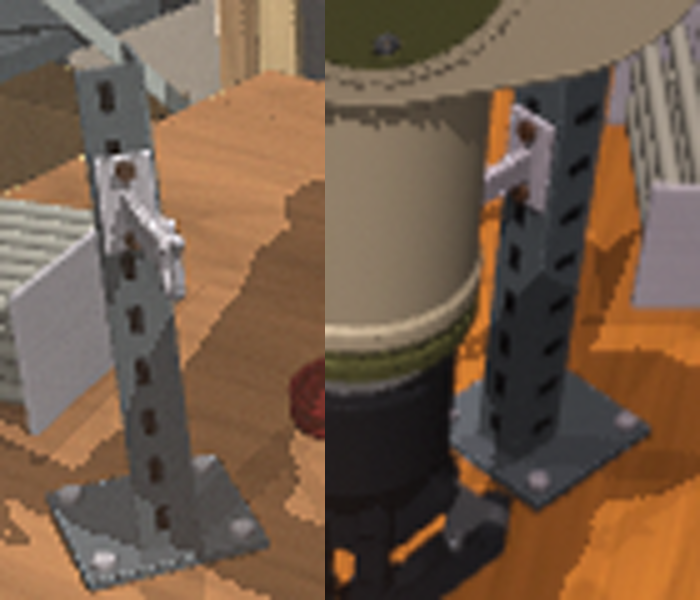

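View pics/sc9.png

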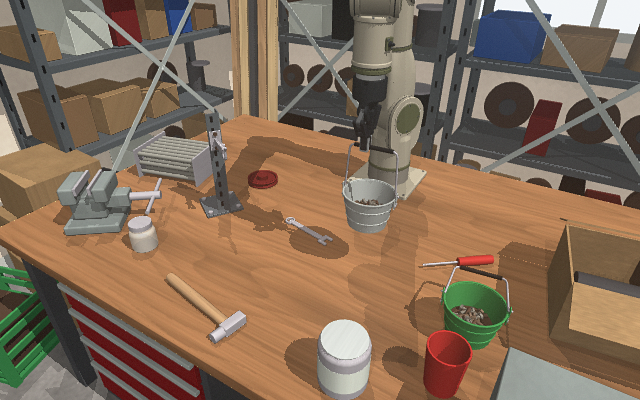

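Pail hangs straight. Now I refine the post and hook pose from the unobstructed first pictures.

Run:
```python
import cv2,numpy as np
s=cv2.imread('pics/scene0.png');d=cv2.imread('pics/side0.png')
f=lambda i,x,y,w,h,k:cv2.resize(i[y:y+h,x:x+w],None,fx=k,fy=k,interpolation=cv2.INTER_CUBIC)
cv2.imwrite('pics/hA.png',np.hstack([f(s,205,135,32,40,12),f(d,332,68,34,40,12)]))
cv2.imwrite('pics/hB.png',np.hstack([f(s,195,185,50,35,8),f(d,340,115,50,35,8)]))
```

```text
(no output)
```

View pics/hA.png

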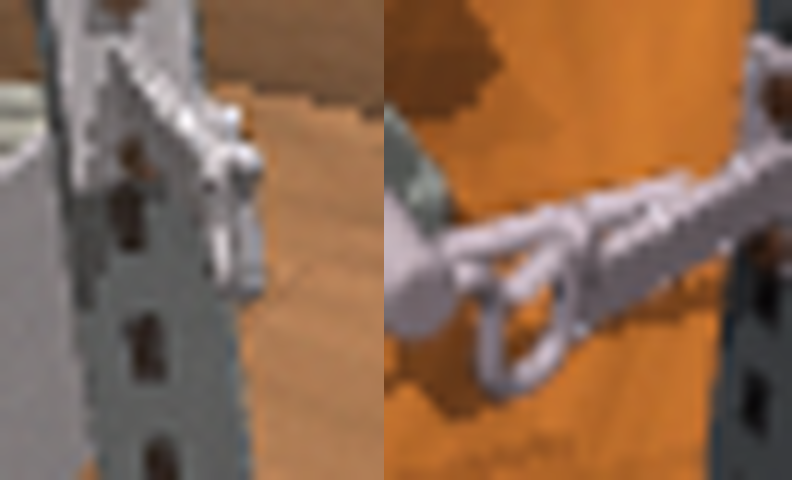

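View pics/hB.png

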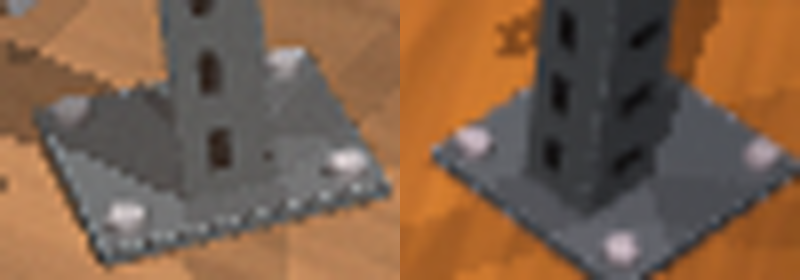

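Run:
```python
from h import *
np.set_printoptions(precision=4,suppress=True)
sc=[(199.1,199.3),(208,215.8),(243.8,208.3),(234.8,191.2)]
q=[plane('scene',p,.007)[:2] for p in sc];print(np.array(q))
sd=[(344,134),(368.1,150),(390,135.6)]
w=[plane('side',p,.007)[:2] for p in sd];print(np.array(w))
# order: A far-left..., scene B<->side0, C<->side1, D<->side2
B=(q[1]+w[0])/2;C=(q[2]+w[1])/2;D=(q[3]+w[2])/2;A=q[0]
# fit square 120: 
from scipy.optimize import least_squares
obs=[(A,-1,-1),(q[1],1,-1),(w[0],1,-1),(q[2],1,1),(w[1],1,1),(q[3],-1,1),(w[2],-1,1)]
def res(v):
    d=np.array([np.cos(v[2]),np.sin(v[2])]);n=np.array([-d[1],d[0]])
    return np.concatenate([v[:2]+.06*(a*d+b*n)-p for p,a,b in obs])
r=least_squares(res,[.47,-.39,1.0]);print(r.x,np.degrees(r.x[2]),np.abs(r.fun).max())
d=np.array([np.cos(r.x[2]),np.sin(r.x[2])]);org=r.x[:2]+.02*d;uh=org+.115*d
print('origin',org,'under_hook',uh)
b,e=tri('scene',(225,159.6),'side',(343.2,100.5));print('bowl underside',b,e)
for n in('scene','side'):
  for z in(.217,.23,.243): print(n,z,proj(n,[*uh,z]))
# angle check using grip line
```

```text
[[ 0.4926 -0.4772]
 [ 0.5505 -0.3815]
 [ 0.4565 -0.3126]
 [ 0.3878 -0.4099]]
[[ 0.5469 -0.3796]
 [ 0.4466 -0.3235]
 [ 0.3839 -0.4167]]
[ 0.469  -0.3977  1.0018] 57.400122710054994 0.008682766680871978
origin [ 0.4798 -0.3808] under_hook [ 0.5417 -0.284 ]
bowl underside [ 0.54   -0.2883  0.2272] 0.0007208941239596306
scene 0.217 [226.053  163.3065]
scene 0.23 [225.56   159.1964]
scene 0.243 [225.0614 155.0386]
side 0.217 [342.1234 104.1255]
side 0.23 [342.3397 100.6434]
side 0.243 [342.56   97.095]
```

```bash
python3 -c "
from h import *
go((.5985,-.2394,.316,57.4))"
```

```text
t 12.32 pos [0.4831 0.1143 0.3158] yawY 5.35 F [-0.05  0.5  -5.27] grip 0.082 j [ 0.46  0.06 -0.81  1.58  0.05  1.52 -0.26]
(0.5985, -0.2394, 0.316, 57.4) -> [-3.63e-01  8.18e-02 -1.00e-04] turn -0.2891
```

```bash
python3 -m handwheel '[{"jaw":4,"delta_pos":[-0.001,0,0],"turn":-0.001},{"jaw":4,"delta_pos":[-0.004,0.001,0],"turn":-0.003},{"jaw":4,"delta_pos":[-0.009,0.002,0],"turn":-0.007},{"jaw":4,"delta_pos":[-0.016,0.004,0],"turn":-0.013},{"jaw":4,"delta_pos":[-0.025,0.006,0],"turn":-0.02},{"jaw":4,"delta_pos":[-0.035,0.008,0],"turn":-0.028},{"jaw":4,"delta_pos":[-0.046,0.0105,0],"turn":-0.037},{"jaw":4,"delta_pos":[-0.057,0.013,0],"turn":-0.046},{"jaw":4,"delta_pos":[-0.068,0.0155,0],"turn":-0.055},{"jaw":4,"delta_pos":[-0.079,0.018,0],"turn":-0.064}]' 80
python3 -c "
from h import *
go((.5985,-.2394,.316,57.4))"
```

```text
clock: 13.15
position: [0.5082, 0.0359, 0.3144]
ee_rot: [0.595, 0.804, -0.0, -0.0]
ft_force: [-0.3, -0.1, -5.1]
grip_width: 0.08
t 13.15 pos [0.5082 0.0359 0.3144] yawY 16.96 F [-0.3  -0.08 -5.07] grip 0.080 j [ 0.55  0.09 -0.75  1.55  0.06  1.52  0.09]
(0.5985, -0.2394, 0.316, 57.4) -> [-0.2897  0.0061 -0.0017] turn -0.2247
```

```bash
python3 -m handwheel '[{"jaw":4,"delta_pos":[-0.011,0,0],"turn":-0.009},{"jaw":4,"delta_pos":[-0.022,0,0],"turn":-0.018},{"jaw":4,"delta_pos":[-0.033,0,0],"turn":-0.027},{"jaw":4,"delta_pos":[-0.044,0.001,0],"turn":-0.036},{"jaw":4,"delta_pos":[-0.055,0.001,0],"turn":-0.045},{"jaw":4,"delta_pos":[-0.066,0.001,0],"turn":-0.054},{"jaw":4,"delta_pos":[-0.077,0.001,0],"turn":-0.063},{"jaw":4,"delta_pos":[-0.088,0.002,0],"turn":-0.072},{"jaw":4,"delta_pos":[-0.099,0.002,0],"turn":-0.081},{"jaw":4,"delta_pos":[-0.11,0.002,0],"turn":-0.09}]'
python3 -c "
from h import *
go((.5985,-.2394,.316,57.4))
w=camera('wrist')[:,:,::-1];cv2.imwrite('pics/w10.png',w)"
```

```text
clock: 13.98
position: [0.5419, -0.0688, 0.3142]
ee_rot: [0.476, 0.879, -0.0, -0.0]
ft_force: [0.3, 0.3, -5.7]
grip_width: 0.081
t 13.98 pos [ 0.5419 -0.0688  0.3142] yawY 33.16 F [ 0.35  0.34 -5.73] grip 0.081 j [ 0.65  0.18 -0.7   1.47  0.12  1.53  0.53]
(0.5985, -0.2394, 0.316, 57.4) -> [-0.1738 -0.0459 -0.0018] turn -0.1347
```

View pics/w10.png

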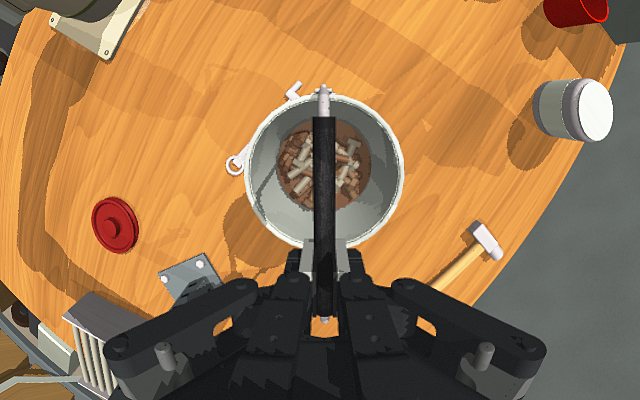

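The pail is still held and centred under the sleeve (column 324). Continuing to staging.

```bash
python3 -m handwheel '[{"jaw":4,"delta_pos":[-0.011,-0.003,0],"turn":-0.009},{"jaw":4,"delta_pos":[-0.022,-0.006,0],"turn":-0.018},{"jaw":4,"delta_pos":[-0.033,-0.009,0],"turn":-0.027},{"jaw":4,"delta_pos":[-0.044,-0.012,0],"turn":-0.036},{"jaw":4,"delta_pos":[-0.055,-0.0145,0],"turn":-0.045},{"jaw":4,"delta_pos":[-0.066,-0.0175,0],"turn":-0.054},{"jaw":4,"delta_pos":[-0.077,-0.02,0],"turn":-0.063},{"jaw":4,"delta_pos":[-0.088,-0.023,0],"turn":-0.072},{"jaw":4,"delta_pos":[-0.099,-0.026,0],"turn":-0.081},{"jaw":4,"delta_pos":[-0.11,-0.029,0],"turn":-0.09}]'
python3 -c "
from h import *
go((.5985,-.2394,.316,57.4))"
```

```text
clock: 14.87
position: [0.5776, -0.1763, 0.3143]
ee_rot: [0.348, 0.938, -0.0, -0.0]
ft_force: [0.5, 0.4, -4.2]
grip_width: 0.081
t 14.87 pos [ 0.5776 -0.1763  0.3143] yawY 49.32 F [ 0.46  0.41 -4.23] grip 0.081 j [ 0.73  0.32 -0.67  1.32  0.2   1.57  0.95]
(0.5985, -0.2394, 0.316, 57.4) -> [-0.057  -0.0342 -0.0017] turn -0.0449
```

```bash
python3 -m handwheel '[{"jaw":4,"delta_pos":[-0.01,-0.006,0],"turn":-0.008},{"jaw":4,"delta_pos":[-0.019,-0.0115,0],"turn":-0.015},{"jaw":4,"delta_pos":[-0.028,-0.017,0],"turn":-0.022},{"jaw":4,"delta_pos":[-0.036,-0.022,0],"turn":-0.028},{"jaw":4,"delta_pos":[-0.043,-0.026,0],"turn":-0.034},{"jaw":4,"delta_pos":[-0.049,-0.0295,0],"turn":-0.039},{"jaw":4,"delta_pos":[-0.054,-0.0325,0],"turn":-0.043},{"jaw":4,"delta_pos":[-0.057,-0.034,-0.001],"turn":-0.045},{"jaw":4,"delta_pos":[-0.057,-0.034,-0.001],"turn":-0.045},{"jaw":4,"delta_pos":[-0.057,-0.034,-0.001],"turn":-0.045}]'
python3 - <<'E'
from h import *
go((.5608,-.2984,.316,57.4))
np.set_printoptions(precision=1,suppress=True)
cv2.imwrite('pics/w11.png',camera('wrist')[:,:,::-1])
uh=np.array([.541,-.286])
for z in(.242,.279): print(proj('wrist',[*uh,z]))
cv2.imwrite('pics/sd11.png',camera('side')[:,:,::-1]);cv2.imwrite('pics/sc11.png',camera('scene')[:,:,::-1])
E
```

```text
clock: 15.7
position: [0.5987, -0.2382, 0.316]
ee_rot: [0.281, 0.96, 0.0, -0.0]
ft_force: [-0.3, 0.4, -4.5]
grip_width: 0.081
t 15.70 pos [ 0.5987 -0.2382  0.316 ] yawY 57.36 F [-0.27  0.41 -4.49] grip 0.081 j [ 0.75  0.42 -0.65  1.2   0.25  1.61  1.15]
(0.5608, -0.2984, 0.316, 57.4) -> [-0.0005 -0.0711 -0.0001] turn -0.0002
[234.2 177.3]
[219.6 188. ]
```

View pics/w11.png

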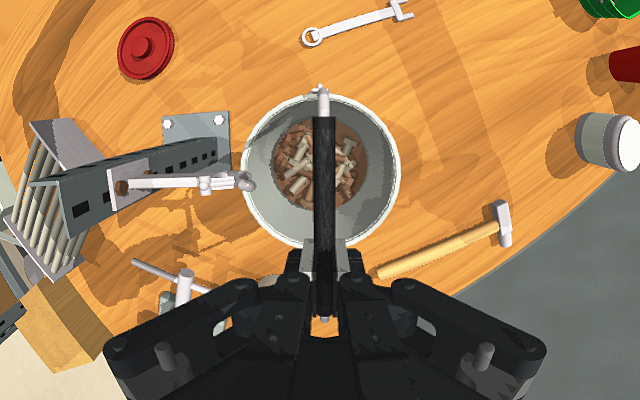

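View pics/sc11.png

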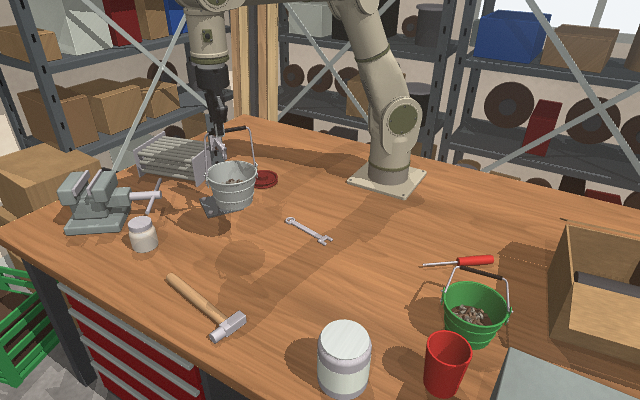

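The wrist view shows the hook arm from (125,184) to its tip near (248,183), with the bowl partly over the pail's rim. I'll enlarge it.

Run:
```python
import cv2
i=cv2.imread('pics/w11.png')[150:220,160:270];cv2.imwrite('pics/w11c.png',cv2.resize(i,None,fx=7,fy=7,interpolation=cv2.INTER_CUBIC))
```

```text
(no output)
```

View pics/w11c.png

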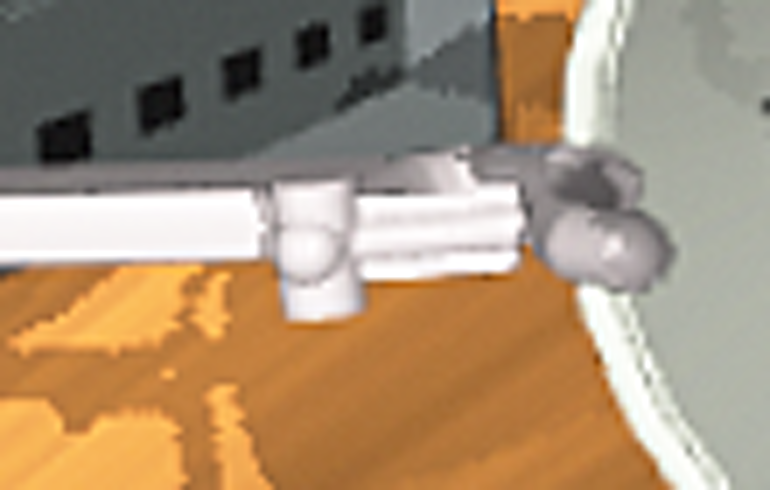

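Run:
```python
from h import *
np.set_printoptions(precision=4,suppress=True)
o,R,_=state()
def both(uw,us,nm):
    p,e=tri('wrist',uw,'scene',us);print(nm,p,'gap',e,'tool',R.T@(p-o['position']))
both((203.6,186),(224.0,144.8),'back ball');both((247.3,185.3),(225.4,148.3),'tip ball')
for z in(.265,.271,.277):
    for u in((203.6,186),(247.3,185.3)):
        p=plane('wrist',u,z);print(z,p,'tool',R.T@(p-o['position']))
p=plane('wrist',(160+10/7,150+228/7),.27);print('arm far',p,'tool',R.T@(p-o['position']))
```

```text
t 15.85 pos [ 0.5987 -0.2379  0.3161] yawY 57.40 F [ 0.98 -0.66 -5.27] grip 0.080 j [ 0.75  0.42 -0.65  1.2   0.25  1.61  1.15]
back ball [ 0.5312 -0.2976  0.268 ] gap 0.006115044460039141 tool [ 0.0246 -0.0867  0.0481]
tip ball [ 0.5508 -0.2708  0.2706] gap 0.00019213281162229812 tool [ 0.0226 -0.0536  0.0455]
0.265 [ 0.5328 -0.3019  0.265 ] tool [ 0.021  -0.0895  0.0511]
0.265 [ 0.5512 -0.2728  0.265 ] tool [ 0.0212 -0.055   0.0511]
0.271 [ 0.533  -0.2991  0.271 ] tool [ 0.0224 -0.087   0.0451]
0.271 [ 0.5509 -0.2708  0.271 ] tool [ 0.0226 -0.0535  0.0451]
0.277 [ 0.5332 -0.2962  0.277 ] tool [ 0.0238 -0.0845  0.0391]
0.277 [ 0.5505 -0.2688  0.277 ] tool [ 0.0239 -0.052   0.0391]
arm far [ 0.5109 -0.3281  0.27  ] tool [ 0.0254 -0.1233  0.0461]
```

Hook axis is 57.7°, matching the tool's 57.4°. The hook plane is at tool x ≈ +22.5 mm, the bowl centre at tool y ≈ −74 mm and the seated axis at ≈ 0.239 m. To pass the bowl through the bail window I lower to grip z ≈ 0.315, then slide in, aiming 2 mm outside and 4 mm extra sideways finger clearance.

```bash
python3 -m handwheel '[{"jaw":4,"delta_pos":[0,0,0.004],"turn":0},{"jaw":4,"delta_pos":[-0.001,0,0.011],"turn":0},{"jaw":4,"delta_pos":[-0.002,0,0.019],"turn":0},{"jaw":4,"delta_pos":[-0.003,0,0.026],"turn":0},{"jaw":4,"delta_pos":[-0.004,0,0.03],"turn":0},{"jaw":4,"delta_pos":[-0.004,-0.004,0.031],"turn":0},{"jaw":4,"delta_pos":[-0.004,-0.01,0.031],"turn":0},{"jaw":4,"delta_pos":[-0.004,-0.016,0.031],"turn":0},{"jaw":4,"delta_pos":[-0.004,-0.022,0.031],"turn":0},{"jaw":4,"delta_pos":[-0.004,-0.026,0.031],"turn":0}]'
python3 - <<'E'
from h import *
state()
b=camera('side')[:,:,::-1];a=camera('scene')[:,:,::-1]
cv2.imwrite('pics/x12.png',cv2.resize(np.hstack([a[80:230,170:320],b[20:170,290:440]]),None,fx=2.6,fy=2.6,interpolation=cv2.INTER_CUBIC))
E
```

```text
clock: 16.68
position: [0.5875, -0.2639, 0.2854]
ee_rot: [0.282, 0.96, -0.0, 0.0]
ft_force: [0.2, -0.3, -4.9]
grip_width: 0.078
t 16.68 pos [ 0.5875 -0.2639  0.2854] yawY 57.30 F [ 0.17 -0.33 -4.88] grip 0.078 j [ 0.8   0.42 -0.64  1.26  0.25  1.54  1.19]
```

View pics/x12.png

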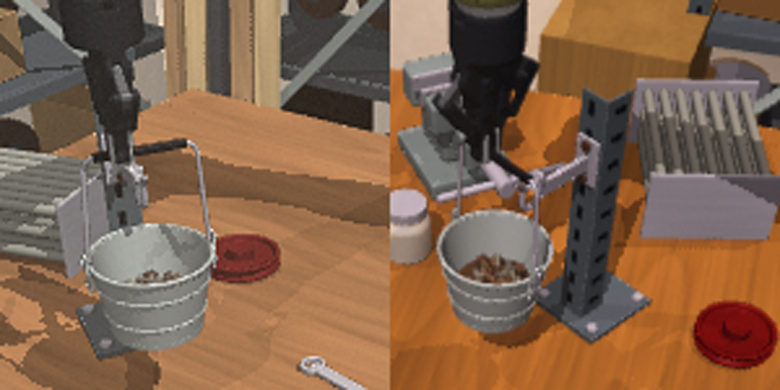

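Run:
```python
from h import *
o,R,_=state()
p,e=tri('scene',(241.9,135),'side',(346.9,89.5));print(p,e,R.T@(p-o['position']))
i=camera('wrist')[:,:,::-1];cv2.imwrite('pics/w12.png',cv2.resize(i[90:330,200:400],None,fx=3,fy=2.5,interpolation=cv2.INTER_CUBIC))
for z in (-.019,-.024,-.03): print(z,proj('wrist',o['position']+R@np.array([.071,0,z])),proj('wrist',o['position']+R@np.array([.075,0,z])))
```

```text
t 16.78 pos [ 0.5874 -0.264   0.2853] yawY 57.26 F [ 1.21 -0.41 -4.49] grip 0.076 j [ 0.8   0.42 -0.64  1.26  0.25  1.54  1.19]
[ 0.52103247 -0.23382555  0.30849418] 0.0021940789063111706 [ 0.07214643 -0.01056831 -0.0232433 ]
-0.019 [321.64154962 113.67449412] [321.64906562 105.08823622]
-0.024 [321.5751566  113.59233476] [321.58283138 104.69801464]
-0.03 [321.48890159 113.48560653] [321.4967741  104.19113834]
```

View pics/w12.png

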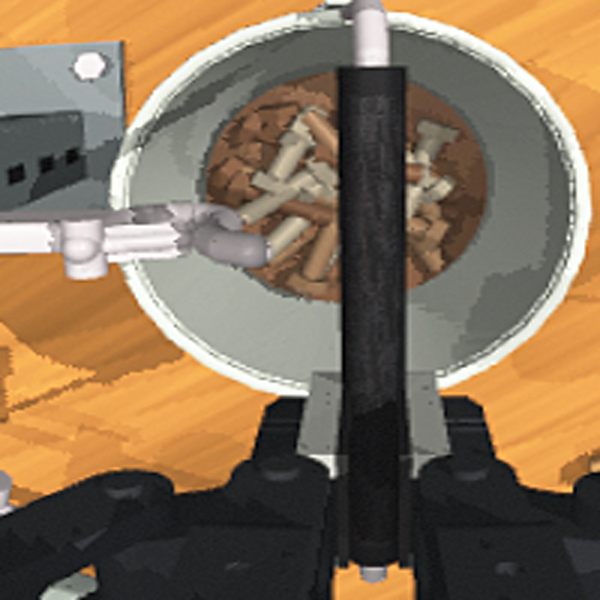

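The hook tip is at wrist (280,189), clear of the pads (row ≥ 239) and inside the bail window. Sliding in the remaining 46 mm.

```bash
python3 -m handwheel '[{"jaw":4,"delta_pos":[0,-0.003,0],"turn":0},{"jaw":4,"delta_pos":[0,-0.008,0],"turn":0},{"jaw":4,"delta_pos":[0,-0.014,0],"turn":0},{"jaw":4,"delta_pos":[0,-0.02,0],"turn":0},{"jaw":4,"delta_pos":[0,-0.026,0],"turn":0},{"jaw":4,"delta_pos":[0,-0.032,0],"turn":0},{"jaw":4,"delta_pos":[0,-0.038,0],"turn":0},{"jaw":4,"delta_pos":[0,-0.043,0],"turn":0},{"jaw":4,"delta_pos":[0,-0.046,0],"turn":0},{"jaw":4,"delta_pos":[0,-0.046,0],"turn":0}]'
python3 - <<'E'
from h import *
go((.5608,-.2984,.285,57.4))
i=camera('wrist')[:,:,::-1];cv2.imwrite('pics/w13.png',cv2.resize(i[90:330,200:400],None,fx=3,fy=2.5,interpolation=cv2.INTER_CUBIC))
b=camera('side')[:,:,::-1];a=camera('scene')[:,:,::-1]
cv2.imwrite('pics/x13.png',np.hstack([cv2.resize(a[100:190,190:270],None,fx=5,fy=5,interpolation=cv2.INTER_CUBIC),cv2.resize(b[40:130,310:390],None,fx=5,fy=5,interpolation=cv2.INTER_CUBIC)]))
E
```

```text
clock: 17.67
position: [0.5627, -0.3024, 0.285]
ee_rot: [0.282, 0.96, -0.0, -0.0]
ft_force: [0.2, -0.2, -5.7]
grip_width: 0.079
t 17.67 pos [ 0.5627 -0.3024  0.285 ] yawY 57.29 F [ 0.15 -0.25 -5.66] grip 0.079 j [ 0.87  0.4  -0.63  1.27  0.23  1.54  1.27]
(0.5608, -0.2984, 0.285, 57.4) -> [ 0.0037  0.0024 -0.    ] turn -0.0006
```

View pics/w13.png

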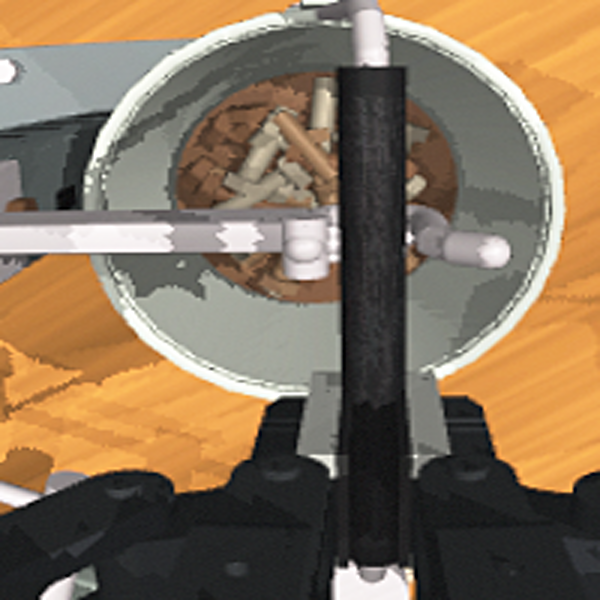

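View pics/x13.png

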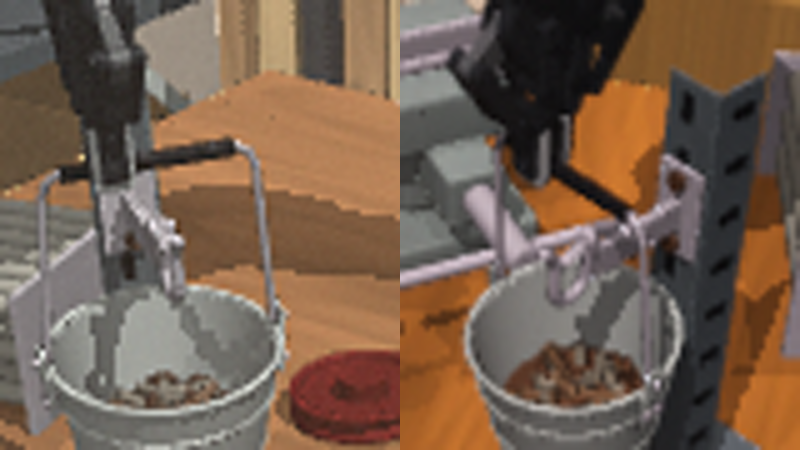

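Run:
```python
from h import *
np.set_printoptions(precision=4,suppress=True)
o,R,_=state()
for u in((301,192),(365,190.8)):
  for z in(.266,.271): print(u,z,R.T@(plane('wrist',u,z)-o['position']))
for zz in(-.025,-.03):
  print(proj('wrist',o['position']+R@np.array([.025,0,zz])))
```

```text
t 17.82 pos [ 0.5633 -0.301   0.285 ] yawY 57.38 F [-0.58 -0.73 -4.87] grip 0.079 j [ 0.87  0.4  -0.63  1.27  0.23  1.54  1.27]
(301, 192) 0.266 [ 0.0241 -0.0135  0.019 ]
(301, 192) 0.271 [ 0.0254 -0.0132  0.014 ]
(365, 190.8) 0.266 [0.0249 0.0254 0.019 ]
(365, 190.8) 0.271 [0.0262 0.0247 0.014 ]
[323.2027 213.0353]
[323.1898 216.4324]
```

The back ball is at tool y −13 mm, so the sleeve is 0–2 mm outside the bowl centre. I'll shift 1.5 mm outward and start down, feeling the force.

```bash
python3 -m handwheel '[{"jaw":4,"delta_pos":[0,0.001,0.003],"turn":0},{"jaw":4,"delta_pos":[0,0.0015,0.007],"turn":0},{"jaw":4,"delta_pos":[0,0.0015,0.012],"turn":0},{"jaw":4,"delta_pos":[0,0.0015,0.017],"turn":0},{"jaw":4,"delta_pos":[0,0.0015,0.022],"turn":0},{"jaw":4,"delta_pos":[0,0.0015,0.027],"turn":0},{"jaw":4,"delta_pos":[0,0.0015,0.03],"turn":0},{"jaw":4,"delta_pos":[0,0.0015,0.032],"turn":0}]'
python3 - <<'E'
from h import *
state()
b=camera('side')[:,:,::-1];a=camera('scene')[:,:,::-1]
cv2.imwrite('pics/x14.png',np.hstack([cv2.resize(a[100:190,190:270],None,fx=5,fy=5,interpolation=cv2.INTER_CUBIC),cv2.resize(b[40:130,310:390],None,fx=5,fy=5,interpolation=cv2.INTER_CUBIC)]))
E
```

```text
clock: 18.48
position: [0.5638, -0.3001, 0.2523]
ee_rot: [0.281, 0.96, -0.0, -0.0]
ft_force: [0.4, -0.8, -5.1]
grip_width: 0.08
t 18.48 pos [ 0.5638 -0.3001  0.2523] yawY 57.36 F [ 0.37 -0.81 -5.13] grip 0.080 j [ 0.87  0.41 -0.63  1.33  0.24  1.47  1.26]
```

View pics/x14.png

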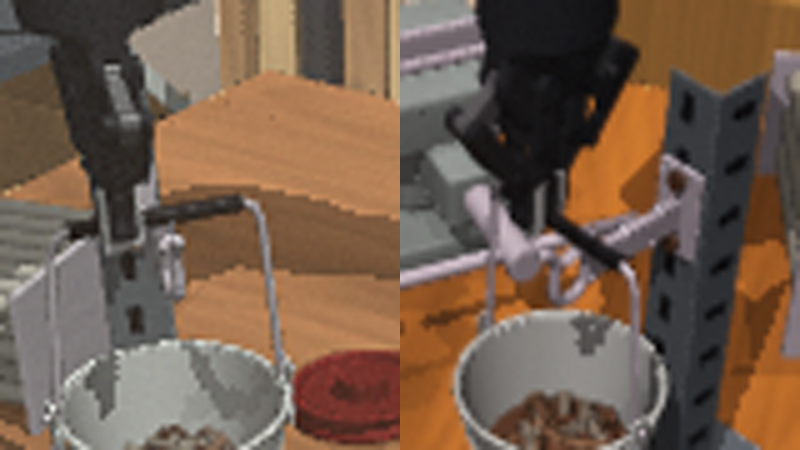

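No contact yet (Fz −5.1 N); the sleeve is just over the hook. Feeling downward in 2 mm steps.

```bash
python3 -m handwheel '[{"jaw":4,"delta_pos":[0,0,0.002],"turn":0},{"jaw":4,"delta_pos":[0,0,0.004],"turn":0},{"jaw":4,"delta_pos":[0,0,0.006],"turn":0}]'
python3 -m handwheel '[{"jaw":4,"delta_pos":[0,0,0.001],"turn":0},{"jaw":4,"delta_pos":[0,0,0.002],"turn":0},{"jaw":4,"delta_pos":[0,0,0.003],"turn":0}]'
python3 -m handwheel '[{"jaw":4,"delta_pos":[0,0,0.001],"turn":0},{"jaw":4,"delta_pos":[0,0,0.002],"turn":0},{"jaw":4,"delta_pos":[0,0,0.003],"turn":0}]'
```

```text
clock: 18.83
position: [0.5641, -0.3001, 0.247]
ee_rot: [0.281, 0.96, -0.0, 0.0]
ft_force: [-0.5, 0.0, -4.5]
grip_width: 0.078
clock: 19.08
position: [0.5641, -0.2999, 0.2439]
ee_rot: [0.281, 0.96, 0.0, 0.0]
ft_force: [0.7, -0.2, -4.2]
grip_width: 0.078
clock: 19.33
position: [0.564, -0.3001, 0.2409]
ee_rot: [0.281, 0.96, -0.0, 0.0]
ft_force: [-0.7, -0.3, -5.4]
grip_width: 0.082
```

```bash
python3 -m handwheel '[{"jaw":4,"delta_pos":[0,0,0.001],"turn":0},{"jaw":4,"delta_pos":[0,0,0.002],"turn":0},{"jaw":4,"delta_pos":[0,0,0.003],"turn":0}]'
python3 -m handwheel '[{"jaw":4,"delta_pos":[0,0,0.001],"turn":0},{"jaw":4,"delta_pos":[0,0,0.002],"turn":0}]'
python3 - <<'E'
from h import *
state()
b=camera('side')[:,:,::-1];a=camera('scene')[:,:,::-1]
cv2.imwrite('pics/x15.png',np.hstack([cv2.resize(a[100:190,190:270],None,fx=5,fy=5,interpolation=cv2.INTER_CUBIC),cv2.resize(b[40:130,310:390],None,fx=5,fy=5,interpolation=cv2.INTER_CUBIC)]))
E
```

```text
clock: 19.58
position: [0.5642, -0.3003, 0.2388]
ee_rot: [0.281, 0.96, -0.0, 0.001]
ft_force: [-2.1, 0.2, 4.6]
grip_width: 0.079
clock: 19.75
position: [0.5646, -0.3002, 0.2372]
ee_rot: [0.281, 0.96, -0.0, 0.001]
ft_force: [-1.0, -1.0, 5.2]
grip_width: 0.078
t 19.75 pos [ 0.5646 -0.3002  0.2372] yawY 57.36 F [-0.98 -0.97  5.21] grip 0.078 j [ 0.87  0.42 -0.63  1.36  0.24  1.44  1.26]
```

View pics/x15.png

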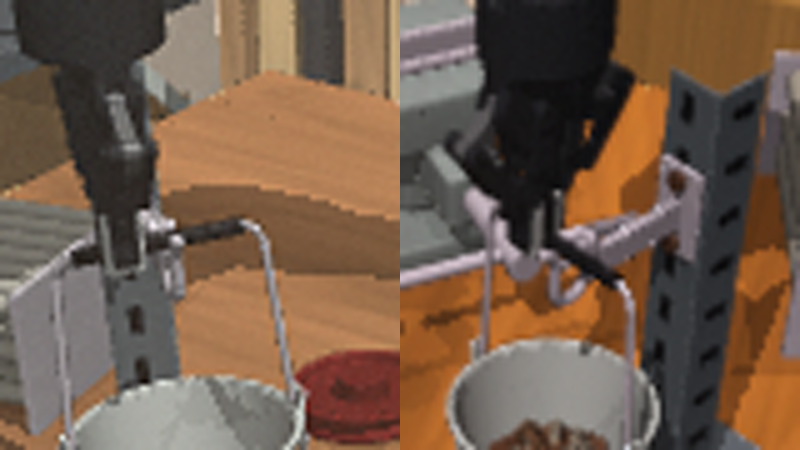

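Contact at TCP z ≈ 0.240: Fz rose from −5 to +5 N, so ~10 N on the keeper as expected. Pressing on in small steps.

```bash
python3 -m handwheel '[{"jaw":4,"delta_pos":[0,0,0.001],"turn":0},{"jaw":4,"delta_pos":[0,0,0.002],"turn":0},{"jaw":4,"delta_pos":[0,0,0.003],"turn":0}]'
python3 -m handwheel '[{"jaw":4,"delta_pos":[0,0,0.001],"turn":0},{"jaw":4,"delta_pos":[0,0,0.002],"turn":0},{"jaw":4,"delta_pos":[0,0,0.003],"turn":0}]'
python3 -m handwheel '[{"jaw":4,"delta_pos":[0,0,0.001],"turn":0},{"jaw":4,"delta_pos":[0,0,0.002],"turn":0},{"jaw":4,"delta_pos":[0,0,0.003],"turn":0}]'
```

```text
clock: 20.1
position: [0.5648, -0.2998, 0.2338]
ee_rot: [0.281, 0.96, 0.0, 0.001]
ft_force: [1.2, 1.1, 6.2]
grip_width: 0.082
clock: 20.35
position: [0.5647, -0.2995, 0.2306]
ee_rot: [0.281, 0.96, 0.0, 0.001]
ft_force: [2.2, 2.2, 4.6]
grip_width: 0.078
clock: 20.6
position: [0.5645, -0.2994, 0.2271]
ee_rot: [0.281, 0.96, 0.0, 0.0]
ft_force: [3.3, 2.9, 3.9]
grip_width: 0.08
```

```bash
python3 -m handwheel '[{"jaw":4,"delta_pos":[0,0,0.001],"turn":0},{"jaw":4,"delta_pos":[0,0,0.002],"turn":0},{"jaw":4,"delta_pos":[0,0,0.003],"turn":0}]'
python3 -m handwheel '[{"jaw":4,"delta_pos":[0,0,0.001],"turn":0},{"jaw":4,"delta_pos":[0,0,0.002],"turn":0}]'
python3 - <<'E'
from h import *
state()
b=camera('side')[:,:,::-1];a=camera('scene')[:,:,::-1]
cv2.imwrite('pics/x16.png',np.hstack([cv2.resize(a[100:190,190:270],None,fx=5,fy=5,interpolation=cv2.INTER_CUBIC),cv2.resize(b[40:130,310:390],None,fx=5,fy=5,interpolation=cv2.INTER_CUBIC)]))
i=camera('wrist')[:,:,::-1];cv2.imwrite('pics/w16.png',cv2.resize(i[90:330,200:400],None,fx=3,fy=2.5,interpolation=cv2.INTER_CUBIC))
E
```

```text
clock: 20.85
position: [0.5642, -0.2993, 0.2236]
ee_rot: [0.281, 0.96, 0.0, -0.0]
ft_force: [3.1, 3.9, 2.7]
grip_width: 0.079
clock: 21.02
position: [0.5641, -0.2992, 0.2213]
ee_rot: [0.281, 0.96, 0.001, -0.0]
ft_force: [3.6, 4.4, -1.1]
grip_width: 0.083
t 21.02 pos [ 0.5641 -0.2992  0.2213] yawY 57.41 F [ 3.63  4.38 -1.13] grip 0.083 j [ 0.88  0.43 -0.63  1.38  0.25  1.42  1.25]
```

View pics/x16.png

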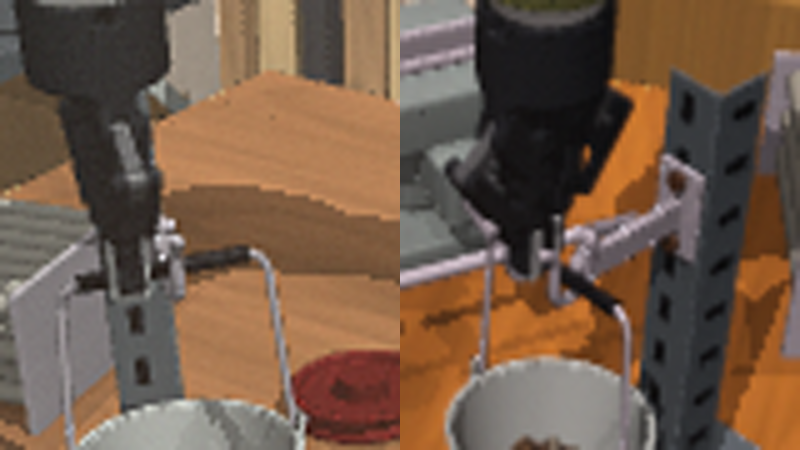

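View pics/w16.png

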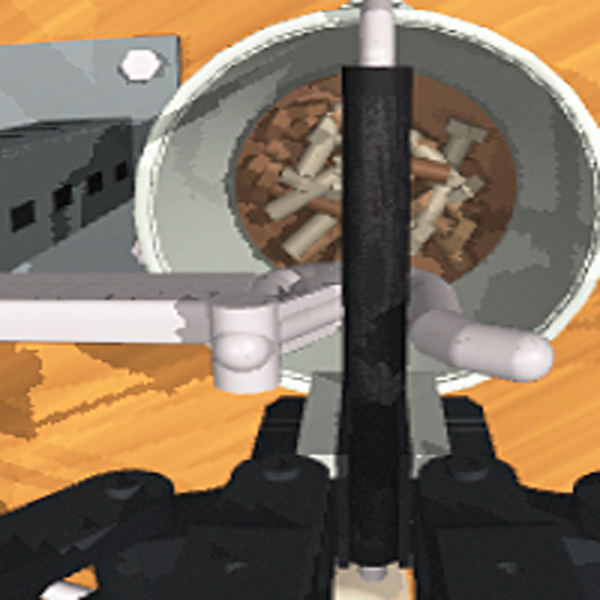

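The keeper is pushed open below the back's hinge pin and the sleeve is between back and tip. Continuing down.

```bash
python3 -m handwheel '[{"jaw":4,"delta_pos":[0,0,0.001],"turn":0},{"jaw":4,"delta_pos":[0,0,0.002],"turn":0},{"jaw":4,"delta_pos":[0,0,0.003],"turn":0}]'
python3 -m handwheel '[{"jaw":4,"delta_pos":[0,0,0.001],"turn":0},{"jaw":4,"delta_pos":[0,0,0.002],"turn":0}]'
python3 -m handwheel '[{"jaw":4,"delta_pos":[0,0,0.001],"turn":0},{"jaw":4,"delta_pos":[0,0,0.002],"turn":0}]'
```

```text
clock: 21.42
position: [0.5638, -0.2989, 0.2176]
ee_rot: [0.28, 0.96, 0.001, -0.001]
ft_force: [4.2, 5.0, -5.0]
grip_width: 0.08
clock: 21.58
position: [0.5627, -0.3006, 0.2152]
ee_rot: [0.281, 0.96, -0.0, -0.002]
ft_force: [-0.8, -0.5, -5.7]
grip_width: 0.079
clock: 21.75
position: [0.5632, -0.3007, 0.2141]
ee_rot: [0.281, 0.96, -0.0, -0.001]
ft_force: [-0.1, 0.6, -5.3]
grip_width: 0.079
```

The lateral force vanished at z ≈ 0.216: the sleeve slipped past the keeper. Feeling for the bottom.

```bash
python3 -m handwheel '[{"jaw":4,"delta_pos":[0,0,0.001],"turn":0},{"jaw":4,"delta_pos":[0,0,0.002],"turn":0}]'
python3 -m handwheel '[{"jaw":4,"delta_pos":[0,0,0.001],"turn":0},{"jaw":4,"delta_pos":[0,0,0.0015],"turn":0}]'
python3 - <<'E'
from h import *
state()
i=camera('wrist')[:,:,::-1];cv2.imwrite('pics/w17.png',cv2.resize(i[90:330,200:400],None,fx=3,fy=2.5,interpolation=cv2.INTER_CUBIC))
E
```

```text
clock: 21.92
position: [0.5637, -0.3004, 0.2127]
ee_rot: [0.281, 0.96, -0.0, -0.0]
ft_force: [-1.2, -1.3, -2.6]
grip_width: 0.079
clock: 22.08
position: [0.5639, -0.3005, 0.212]
ee_rot: [0.281, 0.96, -0.0, 0.0]
ft_force: [-3.2, -1.1, 1.4]
grip_width: 0.081
t 22.08 pos [ 0.5639 -0.3005  0.212 ] yawY 57.34 F [-3.16 -1.1   1.39] grip 0.081 j [ 0.88  0.43 -0.63  1.39  0.25  1.4   1.25]
```

View pics/w17.png

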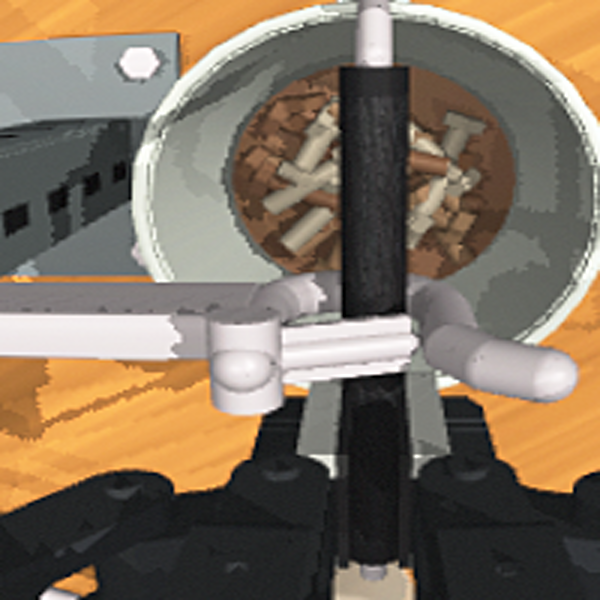

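The keeper has shut above the sleeve, visible at crop (345,345). The sleeve touches the U's outer side (−3.4 N), so I'll ease inward and settle.

```bash
python3 -m handwheel '[{"jaw":4,"delta_pos":[0,-0.001,0],"turn":0},{"jaw":4,"delta_pos":[0,-0.002,0.0],"turn":0},{"jaw":4,"delta_pos":[0,-0.002,0.001],"turn":0},{"jaw":4,"delta_pos":[0,-0.002,0.001],"turn":0}]'
python3 -m handwheel '[{"jaw":4,"delta_pos":[0,0,0.001],"turn":0},{"jaw":4,"delta_pos":[0,0,0.001],"turn":0}]'
```

```text
clock: 22.47
position: [0.5632, -0.3018, 0.2108]
ee_rot: [0.281, 0.96, -0.0, 0.0]
ft_force: [0.1, 0.6, 1.8]
grip_width: 0.082
clock: 22.63
position: [0.5633, -0.3019, 0.2104]
ee_rot: [0.281, 0.96, -0.0, 0.001]
ft_force: [-2.0, -0.2, 6.0]
grip_width: 0.079
```

Seated on the rigid bottom (about 11 N total). Backing off the press and opening.

```bash
python3 -m handwheel '[{"jaw":4,"delta_pos":[0,0,-0.001],"turn":0},{"jaw":4,"delta_pos":[0,0,-0.001],"turn":0},{"jaw":8,"delta_pos":[0,0,-0.001],"turn":0},{"jaw":12,"delta_pos":[0,0,-0.001],"turn":0},{"jaw":16,"delta_pos":[0,0,-0.001],"turn":0},{"jaw":22,"delta_pos":[0,0,-0.001],"turn":0},{"jaw":28,"delta_pos":[0,0,-0.001],"turn":0},{"jaw":30,"delta_pos":[0,0,-0.001],"turn":0}]'
python3 - <<'E'
from h import *
state()
i=camera('wrist')[:,:,::-1];cv2.imwrite('pics/w18.png',i)
E
```

```text
clock: 23.3
position: [0.5629, -0.3016, 0.2103]
ee_rot: [0.281, 0.96, 0.0, -0.0]
ft_force: [0.2, -0.4, -0.1]
grip_width: 0.356
t 23.30 pos [ 0.5629 -0.3016  0.2103] yawY 57.38 F [ 0.22 -0.4  -0.15] grip 0.356 j [ 0.88  0.43 -0.63  1.4   0.25  1.39  1.25]
```

View pics/w18.png

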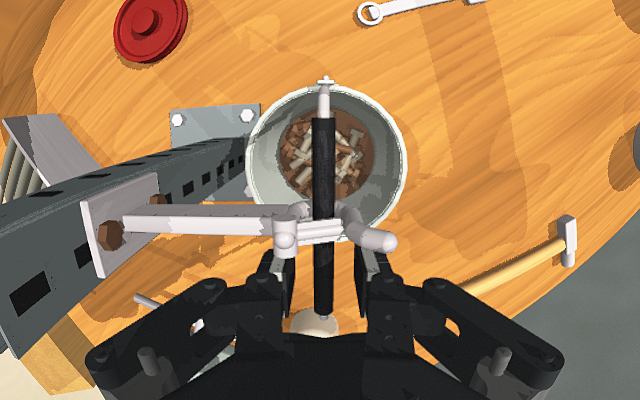

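Released: Fz ≈ 0 and the sleeve (column 323) hangs free between the pads. Withdrawing straight up, slightly away from the hook.

```bash
python3 -m handwheel '[{"jaw":30,"delta_pos":[-0.002,0,-0.002],"turn":0},{"jaw":30,"delta_pos":[-0.003,0,-0.006],"turn":0},{"jaw":30,"delta_pos":[-0.003,0,-0.012],"turn":0},{"jaw":30,"delta_pos":[-0.003,0,-0.02],"turn":0},{"jaw":30,"delta_pos":[-0.003,0,-0.03],"turn":0},{"jaw":30,"delta_pos":[-0.003,0,-0.042],"turn":0},{"jaw":30,"delta_pos":[-0.003,0,-0.055],"turn":0},{"jaw":30,"delta_pos":[-0.003,0,-0.068],"turn":0},{"jaw":30,"delta_pos":[-0.003,0,-0.078],"turn":0},{"jaw":30,"delta_pos":[-0.003,0,-0.085],"turn":0}]'
python3 -m handwheel '[{"jaw":30,"delta_pos":[0,0.005,-0.01],"turn":0},{"jaw":30,"delta_pos":[0,0.02,-0.02],"turn":0},{"jaw":30,"delta_pos":[0,0.045,-0.03],"turn":0},{"jaw":30,"delta_pos":[0,0.075,-0.04],"turn":0},{"jaw":30,"delta_pos":[0,0.105,-0.04],"turn":0},{"jaw":30,"delta_pos":[0,0.13,-0.04],"turn":0},{"jaw":30,"delta_pos":[0,0.145,-0.04],"turn":0},{"jaw":30,"delta_pos":[0,0.15,-0.04],"turn":0},{"jaw":30,"delta_pos":[0,0.15,-0.04],"turn":0}]'
python3 - <<'E'
from h import *
state()
b=camera('side')[:,:,::-1];a=camera('scene')[:,:,::-1]
cv2.imwrite('pics/x19.png',np.hstack([cv2.resize(a[110:230,180:260],None,fx=5,fy=5,interpolation=cv2.INTER_CUBIC),cv2.resize(b[50:170,310:390],None,fx=5,fy=5,interpolation=cv2.INTER_CUBIC)]))
cv2.imwrite('pics/w19.png',camera('wrist')[:,:,::-1])
E
```

```text
clock: 24.18
position: [0.5659, -0.3033, 0.2977]
ee_rot: [0.281, 0.96, -0.0, 0.001]
ft_force: [-0.8, 0.7, -0.3]
grip_width: 0.35
clock: 24.93
position: [0.6468, -0.1753, 0.3353]
ee_rot: [0.28, 0.96, 0.0, -0.0]
ft_force: [-0.4, -0.4, 1.2]
grip_width: 0.35
t 24.93 pos [ 0.6468 -0.1753  0.3353] yawY 57.52 F [-0.44 -0.45  1.22] grip 0.350 j [ 0.61  0.49 -0.66  1.07  0.29  1.67  1.04]
```

View pics/x19.png

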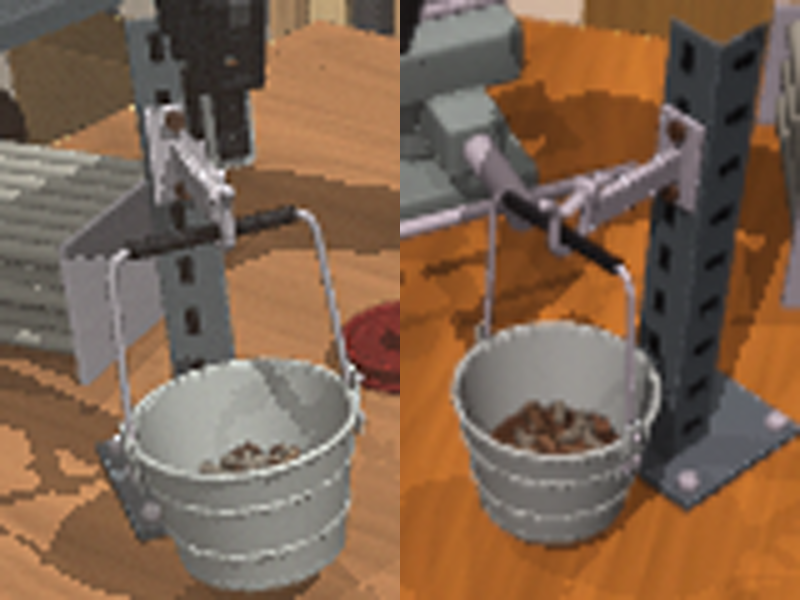

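View pics/w19.png

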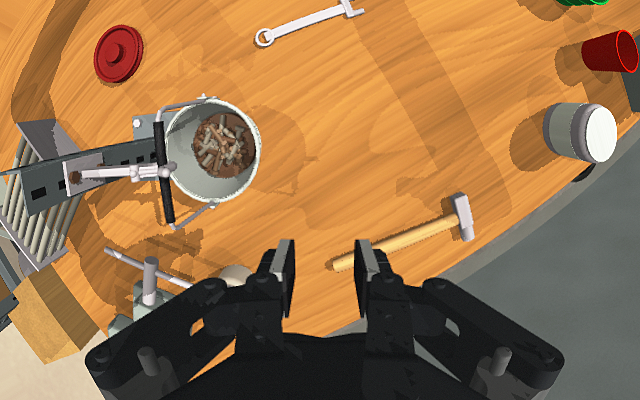

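The pail hangs on the hook and the robot is clear. I'll let the swing die out and check for motion.

```bash
W='[{"jaw":30,"delta_pos":[0,0,0],"turn":0},{"jaw":30,"delta_pos":[0,0,0],"turn":0},{"jaw":30,"delta_pos":[0,0,0],"turn":0},{"jaw":30,"delta_pos":[0,0,0],"turn":0},{"jaw":30,"delta_pos":[0,0,0],"turn":0},{"jaw":30,"delta_pos":[0,0,0],"turn":0},{"jaw":30,"delta_pos":[0,0,0],"turn":0},{"jaw":30,"delta_pos":[0,0,0],"turn":0},{"jaw":30,"delta_pos":[0,0,0],"turn":0},{"jaw":30,"delta_pos":[0,0,0],"turn":0}]'; true
python3 -m handwheel '[{"jaw":30,"delta_pos":[0,0,0],"turn":0},{"jaw":30,"delta_pos":[0,0,0],"turn":0},{"jaw":30,"delta_pos":[0,0,0],"turn":0},{"jaw":30,"delta_pos":[0,0,0],"turn":0},{"jaw":30,"delta_pos":[0,0,0],"turn":0},{"jaw":30,"delta_pos":[0,0,0],"turn":0},{"jaw":30,"delta_pos":[0,0,0],"turn":0},{"jaw":30,"delta_pos":[0,0,0],"turn":0},{"jaw":30,"delta_pos":[0,0,0],"turn":0},{"jaw":30,"delta_pos":[0,0,0],"turn":0}]'
python3 - <<'E'
from h import *
fr=[camera('side') for _ in range(14)]
m=[]
for f in fr:
    g=cv2.cvtColor(f,cv2.COLOR_RGB2GRAY)[105:170,310:385].astype(np.float32);m.append(g)
for k in range(1,14): print(np.round(np.abs(m[k]-m[0]).mean(),2),np.round(cv2.phaseCorrelate(m[0],m[k])[0],2))
i=camera('wrist')[:,:,::-1];cv2.imwrite('pics/w20.png',cv2.resize(i[80:250,60:290],None,fx=3.4,fy=3.4,interpolation=cv2.INTER_CUBIC))
b=fr[-1][:,:,::-1];cv2.imwrite('pics/s20.png',cv2.resize(b[70:115,320:380],None,fx=12,fy=12,interpolation=cv2.INTER_CUBIC))
state()
E
```

```text
clock: 25.92
position: [0.6464, -0.177, 0.3355]
ee_rot: [0.281, 0.96, -0.0, 0.0]
ft_force: [0.6, 0.2, -0.3]
grip_width: 0.352
0.6 [0.53 0.01]
0.61 [0.51 0.01]
0.6 [0.49 0.02]
0.59 [0.51 0.01]
0.63 [0.52 0.01]
0.59 [0.5  0.01]
0.61 [0.5  0.01]
0.63 [0.5  0.01]
0.63 [0.49 0.02]
0.58 [0.5  0.02]
0.61 [0.52 0.03]
0.61 [0.5  0.01]
0.6 [0.51 0.01]
t 26.67 pos [ 0.6464 -0.177   0.3355] yawY 57.37 F [ 0.26 -0.47  0.52] grip 0.351 j [ 0.61  0.49 -0.66  1.07  0.29  1.67  1.04]
```

View pics/w20.png

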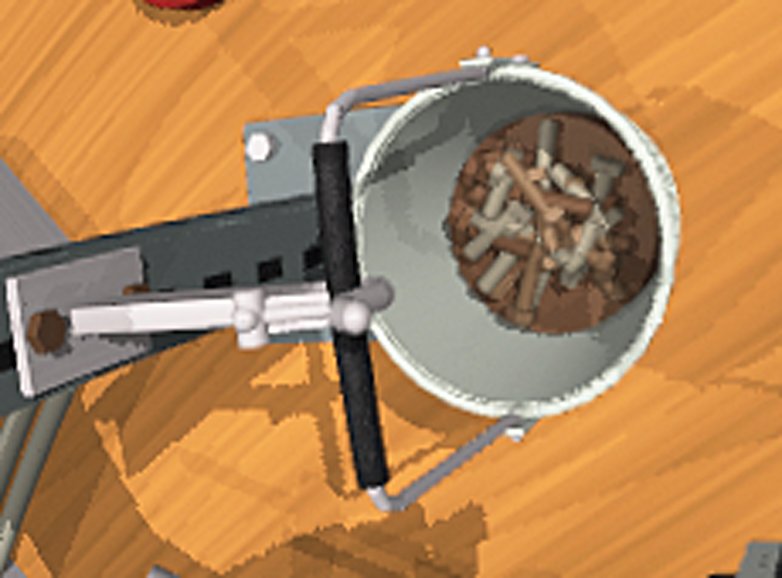

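View pics/s20.png

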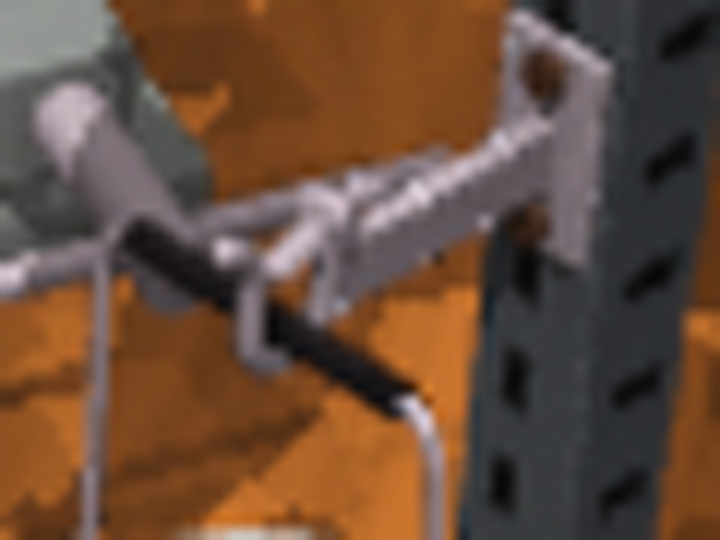

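The pail is motionless, the keeper (bar from hinge pin to tip) is shut above the sleeve, and the sleeve lies in the U. A last numeric check, then hand in.

Run:
```python
from h import *
a,e1=tri('scene',(206,160),'side',(330.8,89.2));b,e2=tri('scene',(239.6,152.4),'side',(354.2,102.9))
m=(a+b)/2;org=np.array([.4798,-.3808]);d=np.array([np.cos(1.002),np.sin(1.002)])
v=m[:2]-org;print(a,b,e1,e2,'mid',m,'along hook',v@d,'across',v@np.array([-d[1],d[0]]))
```

```text
[ 0.58608378 -0.31523901  0.23885085] [ 0.50246381 -0.26587457  0.24151906] 0.0017998656458581238 0.0037065523539877446 mid [ 0.54427379 -0.29055679  0.24018496] along hook 0.11076117229418922 across -0.0057157449474377975
```

```bash
python3 -c "
from workcell import *
print(hand_in())"
```

```text
the job is handed in; nothing more can be done
None
```

I raised the bail upright with the pail standing, lifted the pail by the grip, and pressed the grip down past the spring keeper. It rests on the bottom of the bowl with the keeper shut above it. I handed it in at about 26.7 s of the 61 s allowed; hand-in gave no verdict.

**What went wrong on the way:** the first lift failed. When I tightened the grip, the sleeve slipped out at the pad tips while the pail was still on the bench. The bail stayed nearly upright, so I regrasped deeper in the pads and carried on. I did not measure the pail's position again before the second lift, but the pictures showed no movement.

**Forces:** the keeper took about 10 N, and I pressed the grip onto the bottom with about 11 N in all. The limit between pail and post is 25 N.

**Last checks:**
- **Pictures:** the keeper bar is closed over the sleeve, which lies in the U.
- **Stillness:** 13 of 14 frames over about 0.7 s match within 0.05 pixel. The first frame is about 0.5 pixel off from the rest, which I did not explain.
- **Height:** the grip's axis is at about 0.240 m, so the pail hangs about 28 mm clear of the bench.
- **Sideways:** the grip's middle is about 6 mm off the hook plane (25 mm allowed).
- **Disagreement:** triangulation put the grip 110.8 mm from the post, against 115 mm nominal, which only just meets the 110.5 mm limit. My post position is uncertain by about 4 mm, and the wrist pictures and the feel of the bowl both show the grip seated.

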